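# Slacken a hand nut of unknown thread and clamp a tube in the sawing cradle

### The arm

A 7-joint arm with a two-finger parallel gripper is mounted at the origin on the work surface. World frame = base frame: x ahead of the robot, y to its left, z up, the work surface at z = 0. Lengths are in mm, angles in rad, forces in N, time in s.
With the tool pointing down it reaches from about 425 to 825 mm from the base axis. Payload 3.6 kg.
Tool frame: the origin (TCP) lies midway between the tips of the shut fingers; the grasp point (between the pads) lies 19 mm behind it; z points along the fingers, y is the direction in which the jaws open and shut (so a half turn about z gives the same grasp; the last joint's range is limited). The gripper opens to 85 mm and grips with 20 to 120 N. Pads are 22 mm wide; open, the fingers measure 114 mm over their backs; the gripper's body (76 mm by 85 mm) begins 54 mm behind the grasp point. The pads swing forward as they close: fully open they stand 13 mm farther back than shut.
Start: joints at [-1.313, 0.615, -0.013, 1.423, 0.008, 1.103, -0.04], TCP at [181.971, 623.979, 231.297] pointing down, gripper open.
Joint ranges: [-3.12, 3.12], [-0.3, 2.06], [-1.34, 1.32], [0.26, 2.42], [-1.36, 4.5], [0.01, 1.98], [-2.84, 2.84]. Speed limits (rad/s): [2.79, 2.79, 3.14, 3.14, 3.14, 3.14, 3.14].

### API

Orientations are given as a rotation vector (axis times angle).
In Python, from cell import manip, eyes, workorder gives the robot as it stands. The module is installed in compiled form; this text tells all that it offers.
- The arm moves only by the tool drive_tool, never from a script. Its argument "series" is a list of rows, each a list of 7 numbers: the shift along the tool's x, y, z in m, then the turn, a rotation vector about the tool's x, y, z in rad, then the finger opening in m, from 0 to 0.0854. A call has 1 to 5 rows; each row shifts and turns the commanded pose from where the row before left it, along the tool's axes as they then stand; what a row does not reach is not made up. A row lasts 1/10 s, in which the tool goes at most 50 mm and 8.59 degrees, less where a joint would pass 70% of its speed; a pose out of reach is approached as far as the arm can. A call with a gripper value outside its range is refused whole. The fingers move at their own pace and stop on an object; "force" is the grip in N (left out, the last holds). Time passes only in rows, so rows that do not move let the fingers close. It gives the time, the measured TCP pose, the force and the opening at its end, in the units of the state.
- manip.read_state(): the state, without advancing time (a new reading comes with each control period).
- eyes.get_image(name): name is "scene" or "top" or "wrist"; returns a dict with "img" (400x640x3 uint8, red, green, blue), "mtx" (3x3 intrinsics, pixels), "camera_from_world" (4x4, takes a point from world to camera coordinates). Camera axes: x right, y down, z forward; pixel columns grow to the right and rows downward; lengths in mm; the calibration is good to about 2 mm. A picture is of the moment at which its call begins. There is no depth.
- workorder.close_job(): hands the job in, once; it reports no verdict.
The state is a dict: "clock": time; "joints": joint angles; "joint_velocities": joint speeds; "joint_efforts": joint torques, N m; "ee_pos": TCP position; "orientation": TCP orientation; "force": force on the tool from outside, world axes, zero at the start; "torque": the same for the moment, N m; "finger_gap": finger opening in mm.
Only numpy, scipy, OpenCV 4.12 (cv2) and the standard library are available. Lean on these libraries where they do the work, as an engineer would, in place of code of your own. Each camera call takes 0.05 s, during which the arm holds its last target.

### The job

Get the brass tube clamped in the blue sawing cradle, in this order. First slacken the red hand nut fully: nobody remembers whether its thread is left- or right-handed, so try it and turn it the way that gives, as far as it goes; then lift the sprung clamp bar by its orange handle, turn it well aside and let go of it. Draw the tube right out of the rack by its sticking-out end, lay it down on the bench and let go, take it again by the middle, lay it in the cradle without dropping it, then bring the bar back over and lower it onto the tube; leave the nut slack, let go of everything, and leave the other things where they are.

Things in the scene. Friction and masses are not known exactly. Their poses are not given: they have to be found in the camera images.
- cradle (a point): Centre line, middle, of the seat of the blue sawing cradle: where a seated tube's centre lies, 52 mm above the bench. z up, y along the seat, x towards the clamp post (axis at x = +105 mm). Under it only a 12 mm base plate (x -65 to +170, y +-100). End plates at y = +-78 mm, tops 6 mm above the point, leave the 140 mm tube 8 mm of play each end
- fixture: The whole cradle fixture, fixed; origin on the bench under the cradle point, same axes. Two 90-degree V blocks at y from 30 to 60 mm either side, open to 25 mm either side of the centre line, reaching just above it; the 60 mm gap between them is free for the fingers. Blue box 70 mm square, 61 mm high, round the post's foot
- nut_wing (a point): Grip point of the red hand nut on the clamp post's vertical axis, 130 mm above the bench. Upright wing 60 mm long (this x), 15 mm thick (y), 36 mm high, top 12 mm above the point; round flange (42 mm across) top 24 mm below it. The wing lies along the cradle's x when tight. Fine thread: the nut stays at this height to within 1 mm as it turns
- nut (a joint): Angle of the hand nut, rad, positive anticlockwise from above; 0 = wound tight, as at every start. Thread left-handed in some starts, right-handed in others, not visible: one way it stops dead within 0.15 rad, the other way it turns against about 0.15 N m to an end stop at +1.3 or -1.3. It stays where left. While it is tight the bar cannot be lifted
- bar_handle (a point): Centre of the orange upright handle (26 mm diameter, 41 mm tall, spins freely) at the free end of the aluminium clamp bar (20 mm wide, 12 mm thick): 106 mm above the bench with the bar down, 22 mm above the bar's top face. 190 mm from the post's axis; with the bar closed, at x = -85 mm from the cradle point
- bar_lift (a joint): Height (m) of the clamp bar above its lowest place, 0 at the start. Spring and weight pull down with 8 N, 12 N at 13 mm. With the nut fully slack it lifts 15 mm, to a stop. A brass lug stops it turning out of or back to closed unless lifted over 8 mm (12 to 13 mm is right). Let go, it drops to 0, or to about 0.003 on a seated tube
- bar_swing (a joint): Angle (rad) of the clamp bar about its post: 0 = closed over the cradle, against a stop; grows to a stop at 1.15 as the handle goes clockwise from above, to the cradle's +y side. Light friction, stays where left. 1.0 is well aside: room enough to lay the tube in
- bar_pad: Rubber pad (22 mm diameter, 6 mm thick) under the clamp bar, 105 mm from the post's axis; origin: middle of its underside, 66 mm above the bench when the bar is down. -x points along the bar to the handle. It presses on the seated tube, whose top is 69 mm above the bench
- rack: Low green steel offcut rack, fixed, 106 mm deep, 144 wide, 50 high, roofed, three bays side by side (40 wide, 44 high, bench as floor). Origin: bottom middle of its open mouth; x points into the rack, y across (bays at -46, 0, +46 mm). The tube and two short bars lie in the bays along x, in any order
- tube_mid (a point): Centre of the brass tube, 34 mm diameter, 140 long, 0.2 to 0.4 kg. x: its length axis, into the rack at the start; y, z turn as it rolls. It starts on the bench in a bay, 46 mm sticking out, centre 24 mm inside; draw it out some 100 mm along the rack's -x to reach its middle. In the cradle it can be held only by the middle, between the V blocks
- tube: The same brass tube; origin and axes as tube_mid
- dowel_mid (a point): Centre of a wooden dowel, 28 mm diameter, 80 mm long, wholly inside another bay; to be left alone
- rod_mid (a point): Centre of a steel rod, 24 mm diameter, 80 mm long, wholly inside another bay; to be left alone
- parts_bin: Blue open plastic bin, 150 x 110 x 60 mm, origin at its bottom centre; to be left alone
- tin: Round aluminium tin, 72 mm diameter, 45 mm tall, origin at its bottom centre; to be left alone

How it is judged:
By the outcome, as a careful person would: the job done as asked, in the order asked, and still so for the second after the job is handed in, with the robot touching nothing.
It also fails if it takes over 72 s, if anything falls off the work surface, if the arm or the gripper's body presses on something with over 40 N, if the wrist force passes 120 N, or if a joint passes its speed limit or range.

## Working session

There is one attempt and no reset: what is moved stays moved. The work goes in short steps, Python scripts to look and compute and a tool call to move; the robot and the scene stay as the last step left them, time stands still between calls to the robot, and variables do not carry over. Pictures are saved under pics/ and viewed, and the job is handed in when it is done.

Besides the shell and the picture viewer there is one more tool, called as name(argument=value, ...), one argument or row to a line, values as JSON. drive_tool: Moves the arm, as the interface text tells. Its arguments: {"type":"object","properties":{"series":{"type":"array"},"force":{"type":"number"}},"required":["series"]}

```bash
mkdir -p pics; ls
python3 - <<'E'
from cell import manip, eyes, workorder
import cv2
s=manip.read_state()
for k,v in s.items(): print(k,v)
for n in ["scene","top","wrist"]:
    d=eyes.get_image(n); cv2.imwrite(f"pics/{n}0.png",d["img"][:,:,::-1]); print(n,d["mtx"].tolist(),d["camera_from_world"].round(4).tolist())
E
```

```text
pics
clock 0.0
joints [-1.31349879  0.61588951 -0.01260643  1.42493259  0.00809335  1.10339084
 -0.04040872]
joint_velocities [ 0.00096663  0.00081239 -0.0007123  -0.00064913  0.00231435 -0.00101573
 -0.00012982]
joint_efforts [-1.50758051e-04 -4.69225180e+01  2.58987006e-01 -1.71036011e+01
  9.88030020e-03  9.62096587e-03  1.00270410e-05]
ee_pos [181.77961802 623.25513688 230.14628842]
orientation [-0.44417414 -3.10970199  0.00400417]
force [ 0.09713231 -0.71543185  0.43048382]
torque [ 0.02307404 -0.03775695 -0.04278435]
finger_gap 85.53967328025999
scene [[385.0334569087565, 0.0, 317.12872392727013], [0.0, 385.0334569087565, 203.49850636289756], [0.0, 0.0, 1.0]] [[0.2466, 0.9689, -0.0228, -171.9834], [0.5616, -0.162, -0.8114, -180.6502], [-0.7898, 0.1873, -0.5841, 1360.3604], [0.0, 0.0, 0.0, 1.0]]
top [[457.6738853023569, 0.0, 317.79907497241703], [0.0, 457.6738853023569, 202.06001023006877], [0.0, 0.0, 1.0]] [[-0.0155, -0.9999, -0.0052, 63.7638], [-0.9874, 0.0161, -0.1576, 515.5542], [0.1576, 0.0027, -0.9875, 1089.3049], [0.0, 0.0, 0.0, 1.0]]
wrist [[354.79510764885816, 0.0, 317.9324392345658], [0.0, 354.79510764885816, 197.9694073763251], [0.0, 0.0, 1.0]] [[0.282, 0.9594, -0.0027, -648.4678], [0.9069, -0.2656, 0.3269, -42.0757], [0.3129, -0.0946, -0.945, 381.2838], [0.0, 0.0, 0.0, 1.0]]
```

View pics/top0.png

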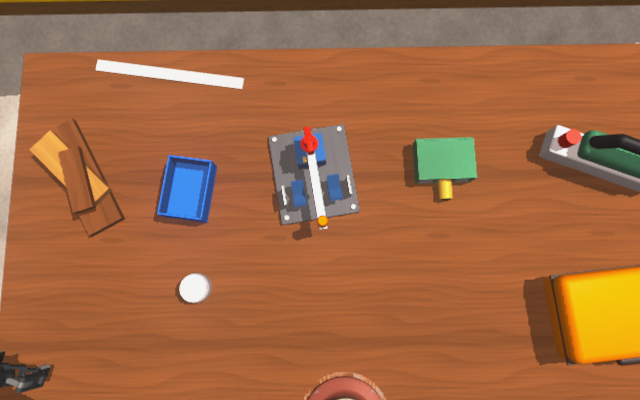

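View pics/scene0.png

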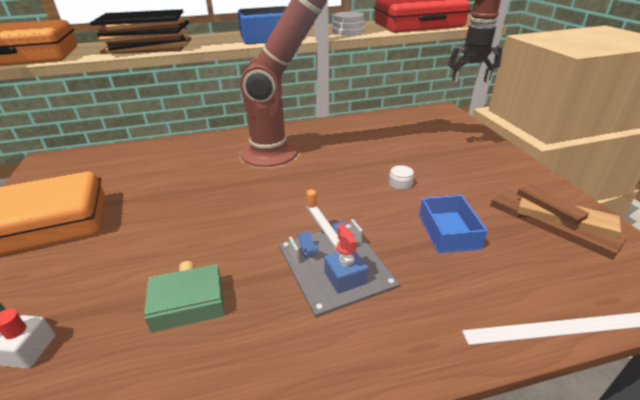

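View pics/wrist0.png

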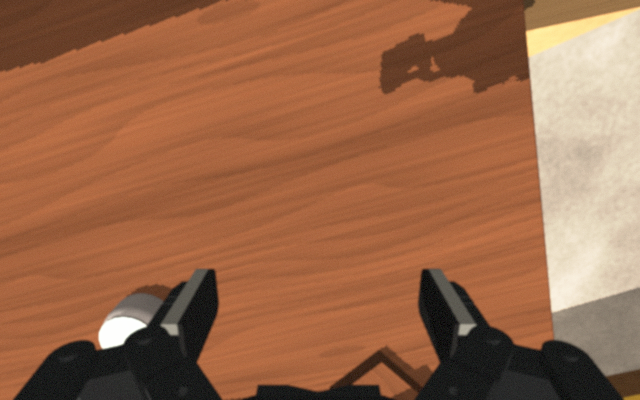

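```bash
cat > h.py <<'E'
import numpy as np, cv2
from cell import manip, eyes, workorder
from scipy.spatial.transform import Rotation as R
def w(d,u,v,z):
    T=d["camera_from_world"];K=d["mtx"]
    r=T[:3,:3].T@np.linalg.solve(K,[u,v,1.]); c=-T[:3,:3].T@T[:3,3]
    return (c+r*(z-c[2])/r[2]).round(1)
def px(d,p):
    T=d["camera_from_world"];q=d["mtx"]@(T[:3,:3]@np.array(p,float)+T[:3,3]); return (q[:2]/q[2]).round(1)
def shot(n,f,crop=None,s=1):
    d=eyes.get_image(n); im=d["img"][:,:,::-1]
    if crop: a,b,c,e=crop; im=im[b:e,a:c]
    if s!=1: im=cv2.resize(im,None,fx=s,fy=s,interpolation=cv2.INTER_CUBIC)
    cv2.imwrite(f"pics/{f}.png",im); return d
E
python3 - <<'E'
import cv2
im=cv2.imread("pics/top0.png")
cv2.imwrite("pics/top0z.png",cv2.resize(im[110:240,255:385],None,fx=4.5,fy=4.5,interpolation=cv2.INTER_CUBIC))
cv2.imwrite("pics/top0r.png",cv2.resize(im[120:220,400:500],None,fx=5,fy=5,interpolation=cv2.INTER_CUBIC))
E
```

```text
(no output)
```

View pics/top0z.png

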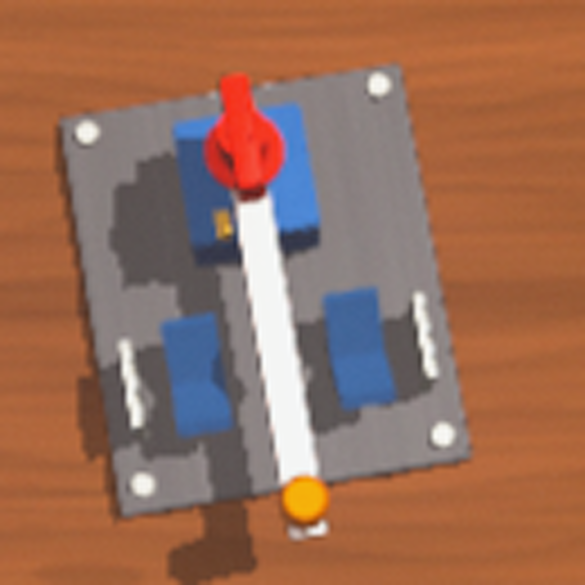

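View pics/top0r.png

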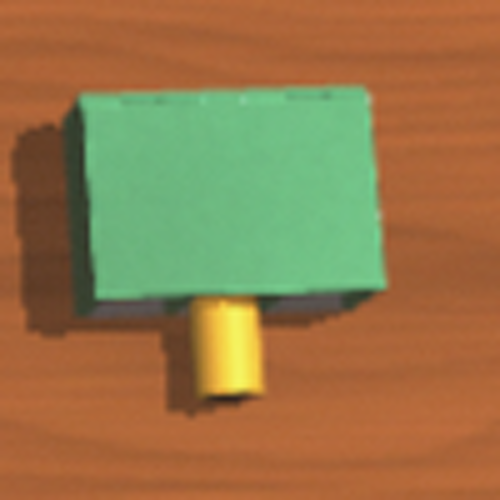

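Run:
```python
from h import *
from scipy.optimize import least_squares
d=eyes.get_image("top")
Z=lambda u,v:(u/4.5+255-0.4,v/4.5+110-0.4)
loc=np.array([[170,100,12],[170,-100,12],[-65,-100,12],[-65,100,12],[-85,0,126.5],[135,0,142],[75,0,142]])
pix=np.array([Z(62,120),Z(400,65),Z(470,458),Z(122,515),Z(305,495),Z(235,76),Z(252,193)])
def W(p,loc):
    c,s=np.cos(p[2]),np.sin(p[2]); l=np.atleast_2d(loc)
    return np.c_[p[0]+c*l[:,0]-s*l[:,1],p[1]+s*l[:,0]+c*l[:,1],l[:,2]]
f=lambda p:(np.array([px(d,q) for q in W(p,loc)])-pix).ravel()
r=least_squares(f,[500,70,0],diff_step=1e-3); print("fixture",r.x,r.fun.round(1).reshape(-1,2).tolist())
print("nut",W(r.x,[105,0,130]),"handle",W(r.x,[-85,0,106]))
print([w(d,*a,12).tolist() for a in pix[:4]])
Z=lambda u,v:(u/5+400-.4,v/5+120-.4)
loc=np.array([[106,72,50],[106,-72,50],[0,-72,50],[0,72,50]])
pix=np.array([Z(82,95),Z(368,88),Z(385,287),Z(98,298)])
r=least_squares(f,[500,-250,0],diff_step=1e-3); print("rack",r.x,r.fun.round(1).reshape(-1,2).tolist())
print([w(d,*a,50).tolist() for a in pix])
for u,v,z in [(200,397,17),(262,392,17),(194,305,17),(258,300,17)]:
    q=w(d,*Z(u,v),z); c,s=np.cos(r.x[2]),np.sin(r.x[2]); print(q, np.array([[c,s],[-s,c]])@(q[:2]-r.x[:2]))
S=eyes.get_image("scene"); 
T=manip.read_state(); print(R.from_rotvec(T["orientation"]).as_matrix().round(3))
```

```text
fixture [547.09441618  70.71734589   0.        ] [[4.0, -7.9], [5.8, 3.1], [-7.3, 5.4], [-9.3, -5.9], [-11.1, 0.3], [3.1, -2.0], [-0.4, -2.8]]
nut [[652.09441618  70.71734589 130.        ]] handle [[462.09441618  70.71734589 106.        ]]
[[696.1, 181.2, 12.0], [725.8, -14.5, 12.0], [495.6, -48.1, 12.0], [466.6, 147.3, 12.0]]
rack [ 568.14970842 -265.19419334    0.        ] [[0.2, -0.9], [0.5, -0.4], [0.1, 1.2], [-0.9, 0.0]]
[[671.9, -192.7, 50.0], [673.0, -335.8, 50.0], [571.3, -337.2, 50.0], [568.1, -195.5, 50.0]]
[ 523.1 -251.7   17. ] [-45.04970842  13.49419334]
[ 525.2 -283.    17. ] [-42.94970842 -17.80580666]
[ 570.5 -251.3   17. ] [ 2.35029158 13.89419334]
[ 572.6 -283.9   17. ] [  4.45029158 -18.70580666]
[[-0.96   0.28  -0.   ]
 [ 0.28   0.96  -0.001]
 [-0.    -0.001 -1.   ]]
```

```bash
sed -i 's/return (q\[:2\]\/q\[2\]).round(1)/return q[:2]\/q[2]/' h.py
cat >> h.py <<'E'
def W(p,loc):
    c,s=np.cos(p[2]),np.sin(p[2]); l=np.atleast_2d(loc)
    return np.c_[p[0]+c*l[:,0]-s*l[:,1],p[1]+s*l[:,0]+c*l[:,1],l[:,2]]
E
python3 - <<'E'
from h import *
from scipy.optimize import least_squares
d=eyes.get_image("top")
def fit(loc,pix,p0):
    f=lambda p:(np.array([px(d,q) for q in W(p,loc)])-pix).ravel()
    return least_squares(f,p0)
Z=lambda u,v:(u/4.5+255-0.4,v/4.5+110-0.4)
loc=np.array([[170,100,12],[170,-100,12],[-65,-100,12],[-65,100,12],[-85,0,126.5],[135,0,142],[75,0,142]])
pix=np.array([Z(62,120),Z(400,65),Z(470,458),Z(122,515),Z(305,495),Z(235,76),Z(252,193)])
r=fit(loc,pix,[547,70,.1]); print("fixture",r.x,r.fun.round(1).reshape(-1,2).tolist())
print("nut",W(r.x,[105,0,130]),"handle",W(r.x,[-85,0,106]))
fx=r.x
Z=lambda u,v:(u/5+400-.4,v/5+120-.4)
loc=np.array([[106,72,50],[106,-72,50],[0,-72,50],[0,72,50]])
pix=np.array([Z(82,95),Z(368,88),Z(385,287),Z(98,298)])
r=fit(loc,pix,[568,-265,.05]); print("rack",r.x,r.fun.round(1).reshape(-1,2).tolist())
for u,v,z in [(200,397,17),(262,392,17),(194,305,17),(258,300,17)]:
    q=w(d,*Z(u,v),z); c,s=np.cos(r.x[2]),np.sin(r.x[2]); print(q, np.array([[c,s],[-s,c]])@(q[:2]-r.x[:2]))
S=shot("scene","s1",(230,160,430,320),4)
S=shot("scene","s1",(120,150,420,330),2.6)
for l in [[105,0,142],[-85,0,126.5],[-65,100,12],[170,-100,12],[170,100,12]]:
    q=px(S,W(fx,l)[0]); print(q,(q-[120,150])*2.6)
E
```

```text
fixture [5.44062784e+02 5.85324514e+01 1.48172267e-01] [[-0.5, -0.5], [0.3, -0.5], [0.7, 0.4], [-0.2, 0.6], [-0.2, 1.1], [-0.3, -0.1], [0.1, -1.2]]
nut [[647.91225292  74.03367221 130.        ]] handle [[459.99416666  45.98384413 106.        ]]
rack [ 5.68127752e+02 -2.66178961e+02  1.69933150e-02] [[-0.1, -0.4], [0.2, -0.9], [0.5, 0.8], [-0.5, 0.5]]
[ 523.1 -251.7   17. ] [-44.77521711  15.2420047 ]
[ 525.2 -283.    17. ] [-43.20738547 -16.08916036]
[ 570.5 -251.3   17. ] [ 2.62473614 14.83650259]
[ 572.6 -283.9   17. ] [  4.17047753 -17.79447478]
[344.91475532 231.16840566] [584.77836384 211.03785471]
[310.14590559 190.11155078] [494.37935453 104.29003203]
[349.65203474 221.28265199] [597.09529032 185.33489517]
[313.25087791 312.79214584] [502.45228257 423.25957917]
[398.37443789 282.53023445] [723.77353851 344.57860957]
```

View pics/s1.png

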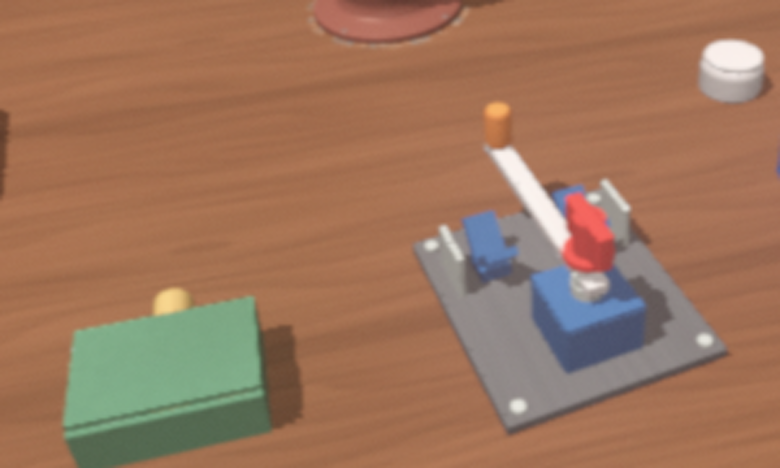

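```bash
cat >> h.py <<'E'
FX=[544.1,58.5,.1482]; RK=[568.1,-266.2,.017]
def to(x,y,z,az=None):
    "shift in tool axes (m) to reach a TCP; az=wanted azimuth of tool y"
    s=manip.read_state(); M=R.from_rotvec(s["orientation"]).as_matrix()
    a=np.arctan2(M[1,1],M[0,1])
    d=M.T@(np.array([x,y,z])-s["ee_pos"])
    print("shift mm",d.round(1),"az",a.round(3), "turn z" ,None if az is None else -((az-a+np.pi/2)%np.pi-np.pi/2).round(3))
def st():
    s=manip.read_state(); M=R.from_rotvec(s["orientation"]).as_matrix()
    print("t",round(s["clock"],2),"pos",s["ee_pos"].round(1),"az",np.arctan2(M[1,1],M[0,1]).round(3),"tilt",M[:2,2].round(3),"F",np.round(s["force"],1),"T",np.round(s["torque"],2),"gap",round(s["finger_gap"],1),"j",np.round(s["joints"],2))
E
python3 - <<'E'
from h import *
st(); to(648,74,200,1.719)
d=eyes.get_image("top")
for p in [(165,155),(216,163),(207,223),(157,213)]: print(w(d,*p,60))
E
```

```text
t 0.4 pos [182.  623.9 231.1] az 1.287 tilt [-0. -0.] F [0.3 0.3 0.3] T [0.02 0.02 0.06] gap 85.6 j [-1.31  0.62 -0.01  1.42  0.01  1.1  -0.04]
shift mm [-601.4 -397.4   31.3] az 1.287 turn z -0.432
[637.5 431.5  60. ]
[615.  304.8  60. ]
[466.7 323.6  60. ]
[493.  445.5  60. ]
```

drive_tool(
  series=[
    [-0.04, -0.0265, 0, 0, 0, 0, 0.085],
    [-0.04, -0.0265, 0, 0, 0, 0, 0.085],
    [-0.04, -0.0265, 0, 0, 0, 0, 0.085],
    [-0.04, -0.0265, 0, 0, 0, 0, 0.085],
    [-0.04, -0.0265, 0, 0, 0, 0, 0.085],
  ],
)

```text
clock: 0.95
ee_pos: [338.0, 439.3, 231.6]
orientation: [0.444, 3.11, 0.001]
force: [0.2, 0.3, 1.0]
finger_gap: 85.1
```

drive_tool(
  series=[
    [-0.04, -0.0265, 0, 0, 0, 0, 0.085],
    [-0.04, -0.0265, 0, 0, 0, 0, 0.085],
    [-0.04, -0.0265, 0, 0, 0, 0, 0.085],
    [-0.04, -0.0265, 0, 0, 0, 0, 0.085],
    [-0.04, -0.0265, 0, 0, 0, 0, 0.085],
  ],
)

```text
clock: 1.45
ee_pos: [492.9, 256.1, 231.7]
orientation: [0.444, 3.109, 0.001]
force: [0.1, 0.1, -0.5]
finger_gap: 85.2
```

drive_tool(
  series=[
    [-0.04, -0.0265, 0, 0, 0, 0, 0.085],
    [-0.04, -0.0265, 0, 0, 0, 0, 0.085],
    [-0.04, -0.0265, 0.01, 0, 0, 0, 0.085],
    [-0.04, -0.0265, 0.01, 0, 0, 0, 0.085],
    [-0.04, -0.0265, 0.01, 0, 0, 0, 0.085],
  ],
)

```text
clock: 1.95
ee_pos: [647.9, 72.9, 201.2]
orientation: [0.444, 3.109, 0.001]
force: [0.4, 0.4, -0.0]
finger_gap: 85.1
```

drive_tool(
  series=[
    [0, 0, 0, 0, 0, -0.145, 0.05],
    [0, 0, 0, 0, 0, -0.145, 0.05],
    [0, 0, 0, 0, 0, -0.142, 0.05],
  ],
)

```text
clock: 2.25
ee_pos: [646.9, 73.9, 200.9]
orientation: [0.24, -3.132, -0.0]
force: [0.6, -0.6, 0.1]
finger_gap: 49.9
```

Run:
```python
from h import *
st(); to(648,74,112,1.719)
d=shot("wrist","w1"); print(px(d,W(FX,[105,0,142])[0]),px(d,W(FX,[-85,0,126.5])[0]),px(d,W(FX,[135,0,142])[0]),px(d,W(FX,[75,0,142])[0]))
```

```text
t 2.25 pos [646.9  73.9 200.9] az 1.724 tilt [-0.  0.] F [ 0.6 -0.6  0.1] T [-0.02 -0.02  0.04] gap 49.9 j [-0.1   0.64 -0.08  1.46  0.05  1.04  1.53]
shift mm [-1.2 -0.1 88.9] az 1.724 turn z 0.005
[318.84193542 221.42721748] [ 320.18639257 -156.69578915] [318.67331344 264.64630545] [319.02644087 174.13707622]
```

View pics/w1.png

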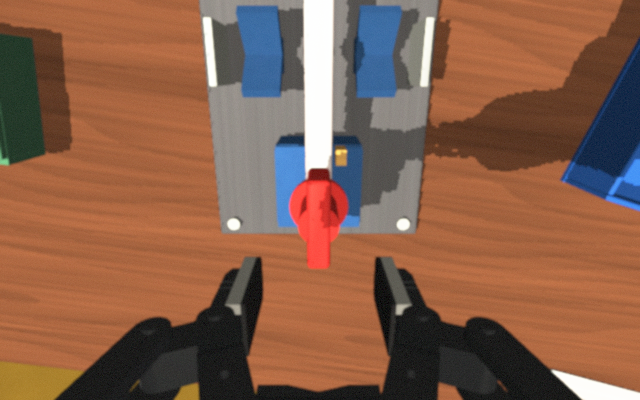

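drive_tool(
  series=[
    [-0.001, 0, 0.045, 0, 0, 0, 0.05],
    [0, 0, 0.044, 0, 0, 0, 0.05],
    [0, 0, 0, 0, 0, 0, 0.0],
    [0, 0, 0, 0, 0, 0, 0.0],
    [0, 0, 0, 0, 0, 0, 0.0],
  ],
  force=60,
)

```text
clock: 2.8
ee_pos: [649.0, 74.5, 114.2]
orientation: [-0.231, 3.13, -0.0]
force: [1.2, -1.3, -5.1]
finger_gap: 13.8
```

drive_tool(
  series=[
    [0, 0, 0, 0, 0, 0, 0],
    [0, 0, 0, 0, 0, 0, 0],
  ],
)

```text
clock: 3.0
ee_pos: [649.0, 74.5, 114.2]
orientation: [-0.232, 3.129, -0.0]
force: [0.6, -1.2, 0.2]
finger_gap: 14.1
```

```bash
python3 -c "
from h import *
st()"
```

```text
t 3.0 pos [649.   74.5 114.2] az 1.719 tilt [0.004 0.   ] F [ 0.6 -1.2  0.2] T [-0.01 -0.08  0.03] gap 14.1 j [-0.11  0.74 -0.07  1.54  0.06  0.86  1.52]
```

drive_tool(
  series=[
    [0, 0, 0, 0, 0, 0.1, 0],
    [0, 0, 0, 0, 0, 0.1, 0],
    [0, 0, 0, 0, 0, 0, 0],
  ],
)

```text
clock: 3.3
ee_pos: [649.0, 75.3, 114.2]
orientation: [0.067, 3.137, -0.002]
force: [1.5, -0.3, 1.7]
finger_gap: 14.0
```

```bash
python3 -c "
from h import *
st()"
```

```text
t 3.3 pos [649.   75.3 114.2] az 1.528 tilt [ 0.004 -0.001] F [ 1.5 -0.3  1.7] T [-0.11 -0.12  1.8 ] gap 14.0 j [-0.14  0.74 -0.02  1.54  0.02  0.86  1.36]
```

drive_tool(
  series=[
    [0, 0, 0, 0, 0, -0.1, 0],
    [0, 0, 0, 0, 0, 0, 0.085],
    [0, 0, -0.02, 0, 0, 0, 0.085],
    [0, 0, -0.02, 0, 0, 0, 0.085],
    [0, 0, 0, 0, 0, 0.145, 0.085],
  ],
)

```text
clock: 3.8
ee_pos: [649.9, 74.8, 156.1]
orientation: [0.163, 3.131, 0.005]
force: [0.6, -0.1, 0.4]
finger_gap: 71.5
```

drive_tool(
  series=[
    [0, 0, 0, 0, 0, 0.149, 0.085],
    [0, 0, 0, 0, 0, 0.149, 0.085],
    [0, 0, 0, 0, 0, 0.149, 0.085],
    [0, 0, 0, 0, 0, 0.149, 0.085],
    [0, 0, 0, 0, 0, 0.149, 0.085],
  ],
)

```text
clock: 4.3
ee_pos: [647.7, 74.9, 152.9]
orientation: [-1.297, -2.861, -0.002]
force: [0.2, 0.3, 0.6]
finger_gap: 85.0
```

drive_tool(
  series=[
    [0, 0, 0, 0, 0, 0.149, 0.085],
    [0, 0, 0, 0, 0, 0.149, 0.085],
    [0, 0, 0, 0, 0, 0.149, 0.085],
    [0, 0, 0, 0, 0, 0.149, 0.085],
    [0, 0, 0, 0, 0, 0.149, 0.085],
  ],
)

```text
clock: 4.8
ee_pos: [647.8, 75.1, 152.8]
orientation: [-2.248, -2.193, -0.003]
force: [0.1, 1.0, 0.3]
finger_gap: 84.8
```

drive_tool(
  series=[
    [0, 0, 0, 0, 0, 0.149, 0.085],
    [0, 0, 0, 0, 0, 0.149, 0.085],
    [0, 0, 0, 0, 0, 0.149, 0.085],
    [0, 0, 0, 0, 0, 0.149, 0.085],
    [0, 0, 0, 0, 0, 0.149, 0.085],
  ],
)

```text
clock: 5.3
ee_pos: [647.8, 75.3, 152.8]
orientation: [-2.891, -1.224, -0.002]
force: [0.3, 0.1, 0.3]
finger_gap: 85.0
```

```bash
python3 -c "
from h import *
st(); to(648.5,74,113,1.719)
shot('wrist','w2')"
```

```text
t 5.3 pos [647.8  75.3 152.8] az -0.77 tilt [0.001 0.002] F [0.3 0.1 0.3] T [-0.02 -0.    0.03] gap 85.0 j [-0.48  0.77  0.62  1.52 -0.5   1.01 -0.5 ]
shift mm [-0.5  1.4 39.8] az -0.77 turn z 0.653
```

View pics/w2.png

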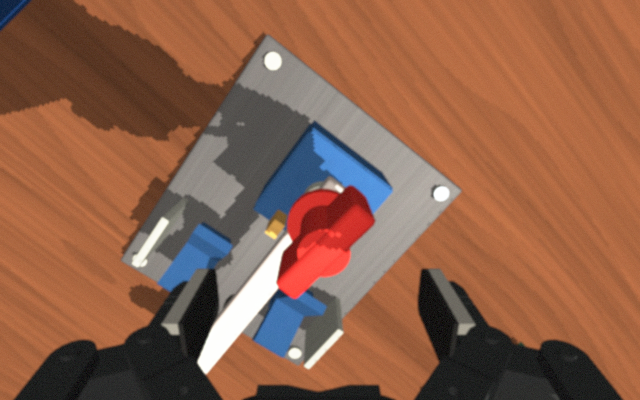

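Run:
```python
from h import *
d=eyes.get_image("wrist")
im=d["img"][:,:,::-1].copy()
for a,c in [(0,(0,255,0)),(-.15,(255,255,0)),(.15,(255,255,255))]:
  q=[px(d,W(FX,[105+k*30*np.cos(a),k*30*np.sin(a),142])[0]) for k in (1,-1)]; print(a,q)
  cv2.line(im,*[tuple(int(v) for v in x) for x in q],c,1)
cv2.imwrite("pics/w2l.png",cv2.resize(im[150:330,220:440],None,fx=3.5,fy=3.5))
```

```text
0 [array([358.19425897, 216.51022849]), array([283.43416823, 303.87243211])]
-0.15 [array([365.18591183, 222.4285709 ]), array([276.57532415, 298.87935178])]
0.15 [array([350.20360641, 211.60800255]), array([290.98946751, 307.92529923])]
```

View pics/w2l.png

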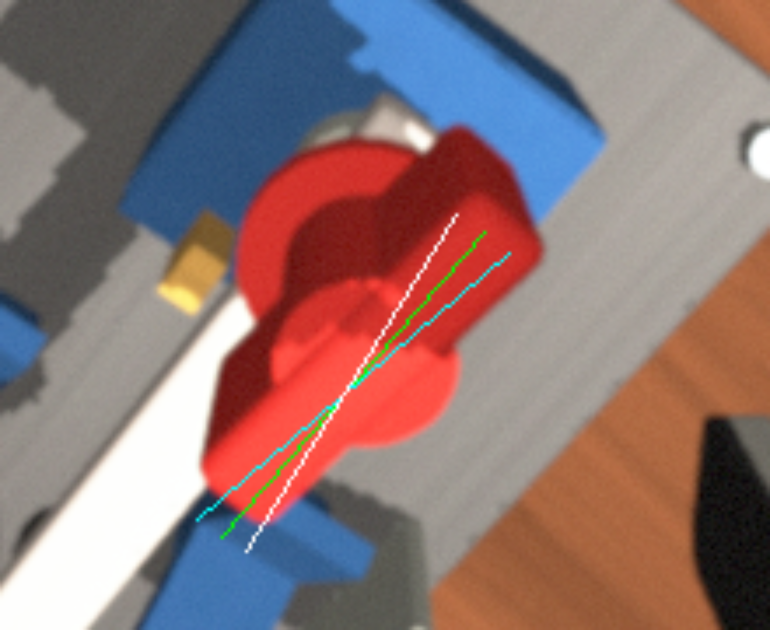

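drive_tool(
  series=[
    [0, 0.001, 0, 0, 0, 0.147, 0.06],
    [0, 0, 0, 0, 0, 0.147, 0.06],
    [0, 0, 0, 0, 0, 0.147, 0.06],
    [0, 0, 0, 0, 0, 0.147, 0.06],
    [0, 0, 0, 0, 0, 0.147, 0.06],
  ],
)

```text
clock: 5.9
ee_pos: [648.5, 74.3, 152.6]
orientation: [-3.138, -0.111, -0.001]
force: [-0.0, 0.6, 0.4]
finger_gap: 60.2
```

```bash
python3 -c "
from h import *
st(); to(648.5,74.2,113,1.64)"
```

```text
t 5.9 pos [648.5  74.3 152.6] az -1.5 tilt [0.    0.002] F [-0.   0.6  0.4] T [-0.02 -0.01 -0.04] gap 60.2 j [-0.57  0.82  0.81  1.52 -0.65  1.08 -1.11]
shift mm [-0.   0.2 39.6] az -1.5 turn z 0.002
```

drive_tool(
  series=[
    [0, 0, 0.04, 0, 0, 0, 0.05],
    [0, 0, 0, 0, 0, 0, 0.0],
    [0, 0, 0, 0, 0, 0, 0.0],
    [0, 0, 0, 0, 0, 0, 0.0],
    [0, 0, 0, 0, 0, 0, 0.0],
  ],
  force=60,
)

```text
clock: 6.4
ee_pos: [648.7, 74.5, 113.3]
orientation: [-3.138, -0.119, -0.001]
force: [-0.3, 1.9, -2.2]
finger_gap: 14.0
```

drive_tool(
  series=[
    [0, 0, 0, 0, 0, -0.145, 0],
    [0, 0, 0, 0, 0, -0.145, 0],
    [0, 0, 0, 0, 0, -0.145, 0],
  ],
)

```text
clock: 6.7
ee_pos: [649.0, 73.5, 113.3]
orientation: [3.037, 0.8, 0.003]
force: [0.5, 0.2, -3.9]
finger_gap: 14.2
```

```bash
python3 -c "
from h import *
st()"
```

```text
t 6.7 pos [649.   73.5 113.3] az -1.056 tilt [ 0.002 -0.   ] F [ 0.5  0.2 -3.9] T [-0.06 -0.09 -0.18] gap 14.2 j [-0.51  0.83  0.67  1.56 -0.59  0.96 -0.71]
```

drive_tool(
  series=[
    [0, 0, 0, 0, 0, -0.145, 0],
    [0, 0, 0, 0, 0, -0.145, 0],
    [0, 0, 0, 0, 0, -0.145, 0],
    [0, 0, 0, 0, 0, -0.145, 0],
    [0, 0, 0, 0, 0, -0.145, 0],
  ],
)

```text
clock: 7.2
ee_pos: [650.4, 72.3, 113.3]
orientation: [2.554, 1.821, 0.005]
force: [2.5, -1.4, -6.3]
finger_gap: 14.0
```

drive_tool(
  series=[
    [0, 0, 0, 0, 0, -0.145, 0],
    [0, 0, 0, 0, 0, -0.08, 0],
    [0, 0, 0, 0, 0, -0.05, 0],
    [0, 0, 0, 0, 0, 0, 0],
  ],
)

```text
clock: 7.6
ee_pos: [650.9, 72.2, 113.3]
orientation: [2.295, 2.14, 0.008]
force: [5.1, -0.5, -4.7]
finger_gap: 14.2
```

```bash
python3 -c "
from h import *
st()"
```

```text
t 7.6 pos [650.9  72.2 113.3] az -0.07 tilt [0.006 0.   ] F [ 5.1 -0.5 -4.7] T [ 0.03 -0.97 -1.6 ] gap 14.2 j [-0.37  0.77  0.4   1.55 -0.36  0.89  0.09]
```

drive_tool(
  series=[
    [0, 0, 0, 0, 0, 0.05, 0],
    [0, 0, 0, 0, 0, 0, 0.06],
    [0, 0, 0, 0, 0, 0, 0.06],
    [0, 0, -0.03, 0, 0, 0, 0.06],
    [0, 0, -0.03, 0, 0, 0, 0.06],
  ],
)

```text
clock: 8.1
ee_pos: [647.4, 73.8, 172.7]
orientation: [-2.339, -2.096, 0.004]
force: [0.5, 0.0, 0.7]
finger_gap: 60.1
```

```bash
python3 -c "
from h import *
st(); to(460,46,150,0)
d=shot('top','t2',(255,110,385,240),4.5)"
```

```text
t 8.1 pos [647.4  73.8 172.7] az -0.109 tilt [-0.003 -0.001] F [0.5 0.  0.7] T [-0.02 -0.02 -0.01] gap 60.1 j [-0.39  0.71  0.44  1.5  -0.33  1.01  0.02]
shift mm [ -48.1 -183.1   23.3] az -0.109 turn z -0.109
```

View pics/t2.png

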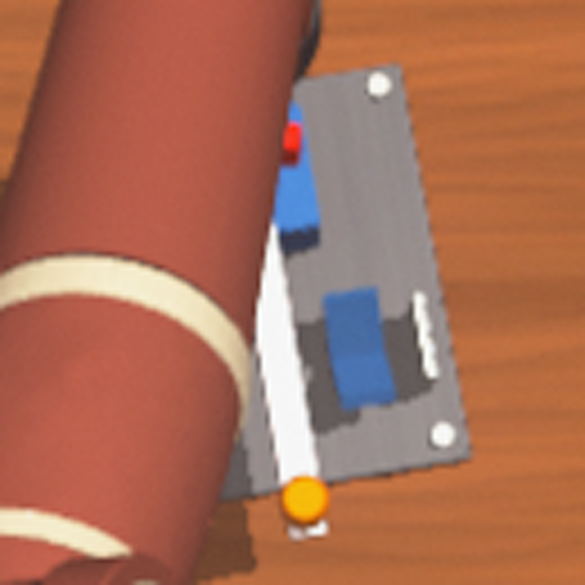

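drive_tool(
  series=[
    [-0.012, -0.0458, 0, 0, 0, 0, 0.06],
    [-0.012, -0.0458, 0, 0, 0, 0, 0.06],
    [-0.012, -0.0458, 0, 0, 0, 0, 0.06],
    [-0.012, -0.0458, 0.015, 0, 0, 0, 0.06],
    [0, 0, 0, 0, 0, 0, 0.06],
  ],
)

```text
clock: 8.65
ee_pos: [446.2, 44.8, 154.3]
orientation: [-2.332, -2.082, 0.026]
force: [0.3, -0.1, 0.1]
finger_gap: 60.1
```

```bash
python3 -c "
from h import *
st(); to(460,46,90,0)
d=shot('wrist','w3'); print(px(d,[460,46,126.5]))"
```

```text
t 8.65 pos [446.2  44.8 154.3] az -0.113 tilt [-0.022  0.   ] F [ 0.3 -0.1  0.1] T [-0.09 -0.05 -0.01] gap 60.1 j [-0.47  0.46  0.46  2.07 -0.31  0.7   0.08]
shift mm [ 2.9 15.  64. ] az -0.113 turn z -0.113
[343.46494662 238.65172502]
```

View pics/w3.png

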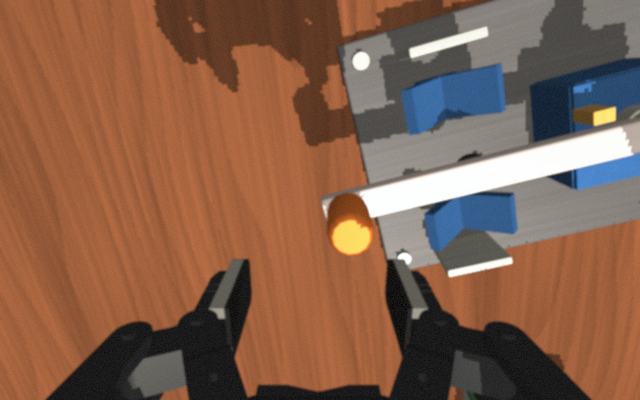

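```bash
python3 -c "
from h import *
st(); d=eyes.get_image('wrist'); st();to(460,46,90,0); print(px(d,[460,46,126.5])); 
hsv=cv2.cvtColor(d['img'],cv2.COLOR_RGB2HSV); m=cv2.inRange(hsv,(15,180,200),(28,255,255)); n,l,s,c=cv2.connectedComponentsWithStats(m); i=1+s[1:,4].argmax(); print(s[i],c[i], w(d,*c[i],126.5))"
```

```text
t 8.7 pos [454.1  45.7 156.3] az -0.112 tilt [-0.01   0.001] F [ 2.  -0.9 -0.6] T [ 0.04 -0.17  0.03] gap 60.3 j [-0.47  0.46  0.46  2.06 -0.31  0.7   0.08]
t 8.75 pos [459.3  46.3 157.6] az -0.111 tilt [-0.001  0.   ] F [0.5 0.3 0.7] T [ 0.07 -0.11 -0.01] gap 59.7 j [-0.47  0.46  0.46  2.05 -0.31  0.7   0.08]
shift mm [-0.2  0.8 67.6] az -0.111 turn z -0.111
[327.98864775 240.06258982]
[319 227   4   5   5] [320.2 229. ] [456.6  52.9 126.5]
```

```bash
python3 -c "
from h import *
d=shot('wrist','w4',(240,160,440,310),4); st();to(460,46,90,0); q=px(d,[460,46,126.5]);print(q,(q-[240,160])*4)"
```

```text
t 8.8 pos [462.1  46.6 158.2] az -0.11 tilt [0.003 0.   ] F [ 0.8 -0.5  0.1] T [ 0.05 -0.08 -0.01] gap 60.3 j [-0.47  0.47  0.46  2.04 -0.31  0.7   0.08]
shift mm [-0.9 -2.2 68.2] az -0.11 turn z -0.11
[318.06891848 240.9570819 ] [312.27567393 323.8283276 ]
```

View pics/w4.png

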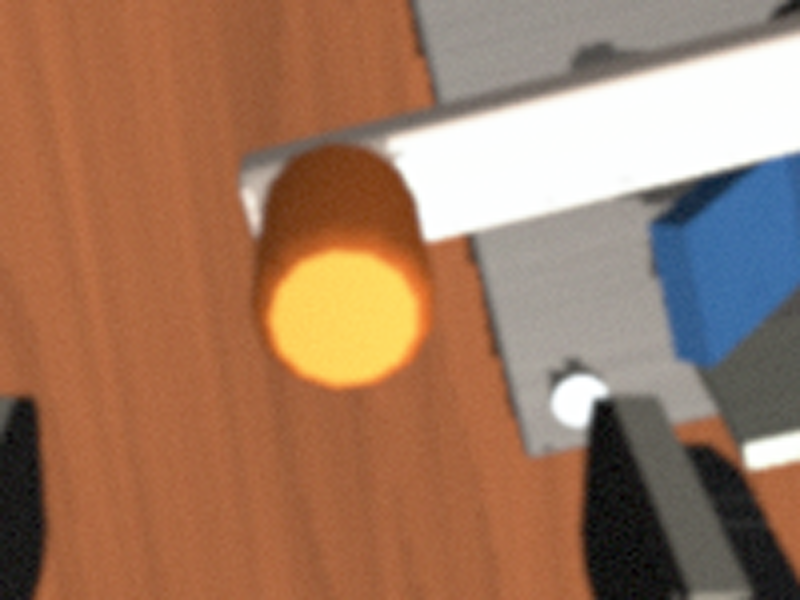

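drive_tool(
  series=[
    [0, 0, 0.01, 0, 0, 0, 0.06],
  ],
)

```text
clock: 8.9
ee_pos: [464.7, 46.8, 148.8]
orientation: [2.336, 2.094, 0.009]
force: [0.1, 1.0, -0.2]
finger_gap: 60.1
```

```bash
python3 -c "
from h import *
st(); d=shot('wrist','w5',(240,160,440,310),4); st();
hsv=cv2.cvtColor(d['img'],cv2.COLOR_RGB2HSV); m=cv2.inRange(hsv,(15,120,230),(28,255,255)); n,l,s,c=cv2.connectedComponentsWithStats(m); i=1+s[1:,4].argmax(); print(s[i],c[i], w(d,*c[i],126.5))
c=np.array(W(FX,[-85,0,126.5])[0]);print(c,px(d,c))"
```

```text
t 8.9 pos [464.7  46.8 148.8] az -0.11 tilt [0.007 0.001] F [ 0.1  1.  -0.2] T [-0.01 -0.06 -0.01] gap 60.1 j [-0.46  0.48  0.45  2.05 -0.33  0.67  0.09]
t 8.95 pos [463.   46.8 146.6] az -0.11 tilt [ 0.002 -0.   ] F [ 0.5  0.  -0.7] T [ 0.06  0.04 -0.01] gap 59.8 j [-0.46  0.48  0.44  2.05 -0.33  0.67  0.09]
[ 296  231   39   35 1062] [315.38888889 248.08380414] [464.3  46.9 126.5]
[460.03173051  45.94906121 126.5       ] [307.39051415 250.52603387]
```

drive_tool(
  series=[
    [0, 0, 0.03, 0, 0, 0, 0.06],
    [0, 0, 0.027, 0, 0, 0, 0.06],
    [0, 0, 0, 0, 0, 0, 0.06],
  ],
)

```text
clock: 9.25
ee_pos: [460.0, 46.5, 87.6]
orientation: [-2.338, -2.093, 0.008]
force: [-0.5, -0.1, 0.4]
finger_gap: 60.0
```

```bash
python3 -c "
from h import *
st()"
```

```text
t 9.25 pos [460.   46.5  87.6] az -0.11 tilt [-0.006 -0.001] F [-0.5 -0.1  0.4] T [0.01 0.04 0.04] gap 60.0 j [-0.4   0.58  0.37  2.11 -0.41  0.52  0.16]
```

Still swinging slightly; close and read.

drive_tool(
  series=[
    [0, 0, 0, 0, 0, 0, 0.06],
    [0, 0, 0, 0, 0, 0, 0.0],
    [0, 0, 0, 0, 0, 0, 0.0],
    [0, 0, 0, 0, 0, 0, 0.0],
    [0, 0, 0, 0, 0, 0, 0.0],
  ],
  force=80,
)

```text
clock: 9.75
ee_pos: [462.5, 46.5, 91.2]
orientation: [2.339, 2.094, 0.004]
force: [0.6, -0.3, 1.4]
finger_gap: 24.1
```

```bash
python3 -c "
from h import *
st()"
```

```text
t 9.75 pos [462.5  46.5  91.2] az -0.111 tilt [0.004 0.   ] F [ 0.6 -0.3  1.4] T [ 0.   -0.35 -0.01] gap 24.1 j [-0.4   0.58  0.37  2.11 -0.4   0.52  0.16]
```

drive_tool(
  series=[
    [0, 0, -0.007, 0, 0, 0, 0.0],
    [0, 0, -0.006, 0, 0, 0, 0.0],
    [0, 0, 0, 0, 0, 0, 0.0],
    [0, 0, 0, 0, 0, 0, 0.0],
  ],
)

```text
clock: 10.15
ee_pos: [463.4, 46.9, 103.3]
orientation: [2.338, 2.093, 0.005]
force: [6.7, 0.1, -11.0]
finger_gap: 23.6
```

```bash
python3 -c "
from h import *
st()
d=shot('scene','s2',(230,160,430,320),4)"
```

```text
t 10.15 pos [463.4  46.9 103.3] az -0.11 tilt [ 0.005 -0.001] F [  6.7   0.1 -11. ] T [ 0.13 -1.03 -0.04] gap 23.6 j [-0.42  0.56  0.39  2.1  -0.39  0.55  0.14]
```

View pics/s2.png

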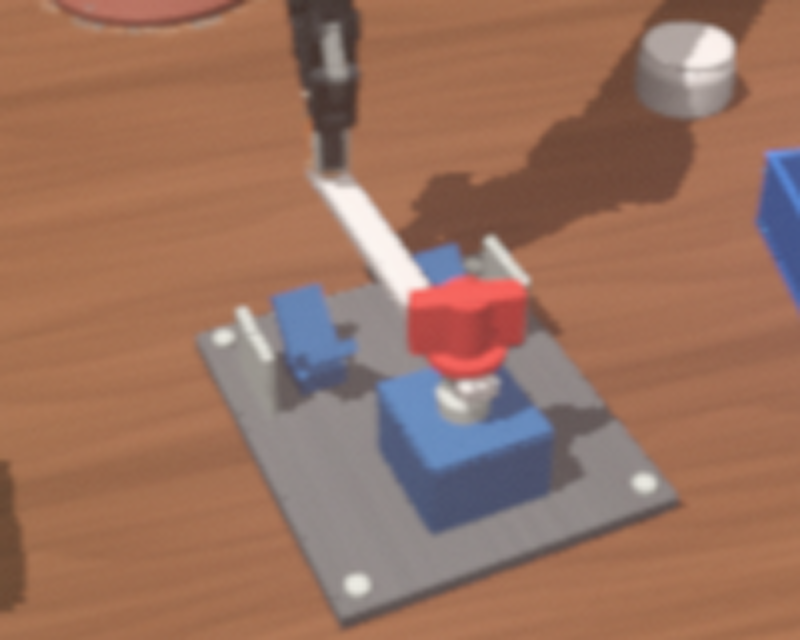

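```bash
python3 -c "
from h import *
az=-.11; y=np.array([np.cos(az),np.sin(az)]); x=np.array([-y[1],y[0]])  # check
M=R.from_rotvec(manip.read_state()['orientation']).as_matrix(); print(M.round(3))
x=M[:2,0]; y=M[:2,1]
th=np.arange(0,9)*.135; a=np.pi+.148-th; P=np.c_[650+190*np.cos(a),74.6+190*np.sin(a)]
D=np.diff(P,axis=0); print(np.c_[D@x,D@y].round(1).tolist()); print(P[-1], P[-2])
"
```

```text
[[ 0.11   0.994  0.005]
 [ 0.994 -0.11  -0.001]
 [-0.     0.005 -1.   ]]
[[25.2, -4.9], [25.6, -1.4], [25.6, 2.0], [25.0, 5.4], [24.1, 8.8], [22.7, 11.9], [20.9, 14.9], [18.7, 17.5]]
[536.71638592 227.13466091] [517.21742855 210.4999217 ]
```

drive_tool(
  series=[
    [0.0252, -0.0049, -0.0003, 0, 0, 0, 0.0],
    [0.0256, -0.0014, 0, 0, 0, 0, 0.0],
    [0.0256, 0.002, 0, 0, 0, 0, 0.0],
    [0.025, 0.0054, 0, 0, 0, 0, 0.0],
  ],
)

```text
clock: 10.6
ee_pos: [475.5, 146.3, 103.3]
orientation: [2.338, 2.09, 0.002]
force: [7.8, -3.6, -10.6]
finger_gap: 23.6
```

```bash
python3 -c "
from h import *
st()"
```

```text
t 10.6 pos [475.5 146.3 103.3] az -0.112 tilt [ 0.005 -0.003] F [  7.8  -3.6 -10.6] T [-0.87 -1.47 -0.01] gap 23.6 j [-0.62  0.6   0.42  2.01 -0.4   0.61 -0.05]
```

drive_tool(
  series=[
    [0.0241, 0.0088, 0, 0, 0, 0, 0.0],
    [0.0227, 0.0119, 0, 0, 0, 0, 0.0],
    [0.0209, 0.0149, 0, 0, 0, 0, 0.0],
    [0.017, 0.0159, 0, 0, 0, 0, 0.0],
    [0, 0, 0, 0, 0, 0, 0.0],
  ],
)

```text
clock: 11.1
ee_pos: [535.7, 224.3, 101.7]
orientation: [2.337, 2.093, -0.004]
force: [4.0, -3.2, -9.9]
finger_gap: 23.8
```

```bash
python3 -c "
from h import *
st(); p=manip.read_state()['ee_pos']; print(np.pi+.148-np.arctan2(p[1]-74.6,p[0]-650))"
```

```text
t 11.1 pos [535.7 224.3 101.7] az -0.11 tilt [ 0.001 -0.005] F [ 4.  -3.2 -9.9] T [-0.59 -0.52  0.03] gap 23.8 j [-0.7   0.7   0.44  1.78 -0.4   0.75 -0.17]
1.0665064318903705
```

drive_tool(
  series=[
    [0, 0, 0.006, 0, 0, 0, 0.0],
    [0, 0, 0.005, 0, 0, 0, 0.0],
    [0, 0, 0, 0, 0, 0, 0.06],
    [0, 0, 0, 0, 0, 0, 0.06],
    [0, 0, 0, 0, 0, 0, 0.06],
  ],
)

```text
clock: 11.6
ee_pos: [533.7, 226.6, 93.4]
orientation: [-2.339, -2.095, -0.002]
force: [1.0, -0.1, 0.2]
finger_gap: 60.0
```

drive_tool(
  series=[
    [0, 0, -0.035, 0, 0, 0, 0.07],
    [0, 0, -0.045, 0, 0, 0, 0.07],
    [0, 0, 0, 0, 0, 0, 0.07],
  ],
)

```text
clock: 11.9
ee_pos: [538.1, 226.8, 179.3]
orientation: [2.338, 2.093, 0.021]
force: [0.2, -0.0, -0.4]
finger_gap: 70.3
```

```bash
python3 -c "
from h import *
st(); to(*W(RK,[-26,0,100])[0],RK[2]+np.pi/2)"
```

```text
t 11.9 pos [538.1 226.8 179.3] az -0.111 tilt [0.013 0.006] F [ 0.2 -0.  -0.4] T [-0.02 -0.05  0.  ] gap 70.3 j [-0.74  0.6   0.49  1.71 -0.35  0.9  -0.22]
shift mm [-490.5   57.5   76.6] az -0.111 turn z 1.443
```

drive_tool(
  series=[
    [-0.048, 0.0055, 0, 0, 0, 0, 0.08],
    [-0.048, 0.0055, 0, 0, 0, 0, 0.08],
    [-0.048, 0.0055, 0, 0, 0, 0, 0.08],
    [-0.048, 0.0055, 0, 0, 0, 0, 0.08],
    [-0.048, 0.0055, 0, 0, 0, 0, 0.08],
  ],
)

```text
clock: 12.4
ee_pos: [534.4, -17.2, 173.0]
orientation: [-2.34, -2.096, -0.002]
force: [1.0, 0.1, -0.4]
finger_gap: 79.8
```

drive_tool(
  series=[
    [-0.048, 0.0055, 0, 0, 0, 0, 0.08],
    [-0.048, 0.0055, 0, 0, 0, 0, 0.08],
    [-0.048, 0.0055, 0, 0, 0, 0, 0.08],
    [-0.048, 0.0055, 0, 0, 0, 0, 0.08],
    [-0.048, 0.0055, 0, 0, 0, 0, 0.08],
  ],
)

```text
clock: 12.9
ee_pos: [535.4, -258.8, 172.9]
orientation: [-2.34, -2.096, -0.002]
force: [0.5, 0.3, -0.5]
finger_gap: 79.9
```

drive_tool(
  series=[
    [0, 0, 0, 0, 0, 0.144, 0.07],
    [0, 0, 0, 0, 0, 0.144, 0.07],
    [0, 0, 0, 0, 0, 0.144, 0.07],
    [0, 0, 0, 0, 0, 0.144, 0.07],
    [0, 0, 0, 0, 0, 0.144, 0.07],
  ],
)

```text
clock: 13.4
ee_pos: [535.6, -256.9, 172.7]
orientation: [-2.931, -1.128, -0.002]
force: [1.0, 0.2, 0.5]
finger_gap: 69.9
```

drive_tool(
  series=[
    [0, 0, 0, 0, 0, 0.144, 0.07],
    [0, 0, 0, 0, 0, 0.144, 0.07],
    [0, 0, 0, 0, 0, 0.144, 0.07],
    [0, 0, 0, 0, 0, 0.144, 0.07],
    [0, 0, 0, 0, 0, 0.144, 0.07],
  ],
)

```text
clock: 13.9
ee_pos: [535.7, -256.7, 172.7]
orientation: [-3.14, -0.023, -0.001]
force: [0.4, 0.5, 0.3]
finger_gap: 69.8
```

drive_tool(
  series=[
    [0, 0, 0, 0, 0, 0, 0.07],
  ],
)

```text
clock: 14.0
ee_pos: [535.7, -256.6, 172.3]
orientation: [-3.141, -0.033, 0.001]
force: [-0.2, 0.0, -0.3]
finger_gap: 69.5
```

```bash
python3 -c "
from h import *
st(); to(*W(RK,[-26,0,100])[0],RK[2]+np.pi/2)
d=shot('wrist','w6'); print([px(d,W(RK,l)[0]) for l in [[0,72,50],[0,-72,50],[-46,17,17],[-46,-17,17],[0,17,17]]])
shot('top','t6',(160,100,500,300),2.3)"
```

```text
t 14.0 pos [ 535.7 -256.6  172.3] az -1.55 tilt [-0.     0.001] F [-0.2  0.  -0.3] T [ 0.01  0.02 -0.01] gap 69.5 j [-0.08  0.73  0.86  1.68 -0.63  1.03 -0.56]
shift mm [ 6.3 10.2 72.3] az -1.55 turn z 0.004
[array([235.7266069 , 149.31469568]), array([426.90796594, 149.69728798]), array([310.02346121, 193.51808149]), array([348.49982361, 193.59401538]), array([309.72866397, 141.63527778])]
```

View pics/w6.png

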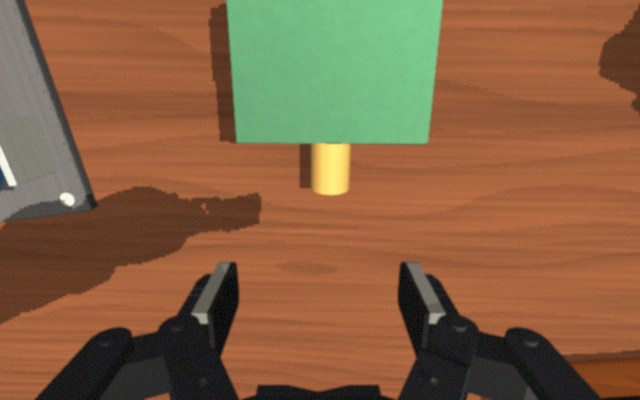

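View pics/t6.png

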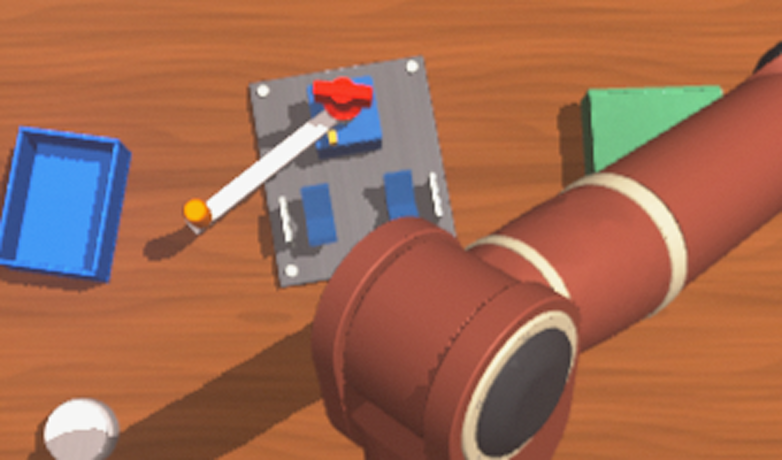

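drive_tool(
  series=[
    [0.009, 0.0105, 0.045, 0, 0, 0, 0.07],
    [0, 0, 0.045, 0, 0, 0, 0.07],
    [0, 0, 0.04, 0, 0, 0, 0.07],
    [0, 0, 0.02, 0, 0, 0, 0.07],
    [0, 0, 0, 0, 0, 0, 0.07],
  ],
)

```text
clock: 14.6
ee_pos: [542.8, -266.1, 19.5]
orientation: [-3.137, -0.034, 0.008]
force: [0.6, -0.1, 1.0]
finger_gap: 69.9
```

```bash
python3 -c "
from h import *
d=shot('wrist','w7');st(); print(px(d,[545,-267,34]))"
```

```text
t 14.65 pos [ 544.1 -267.4   21.7] az -1.55 tilt [-0.002  0.002] F [-0.8 -0.6  0.6] T [-0.05 -0.04  0.02] gap 70.0 j [ 0.03  0.92  0.69  1.75 -0.81  0.78 -0.42]
[319.79818337 286.62275784]
```

View pics/w7.png

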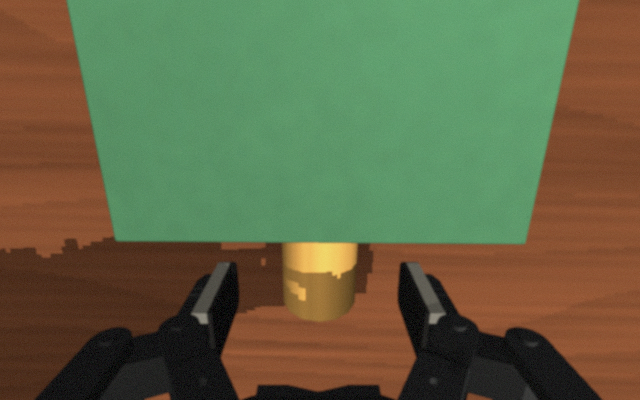

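drive_tool(
  series=[
    [0, 0, 0.01, 0, 0, 0, 0.07],
    [0, 0, 0.007, 0, 0, 0, 0.07],
    [0, 0, 0, 0, 0, 0, 0.0],
    [0, 0, 0, 0, 0, 0, 0.0],
    [0, 0, 0, 0, 0, 0, 0.0],
  ],
  force=50,
)

```text
clock: 15.15
ee_pos: [544.9, -267.9, 6.5]
orientation: [-3.141, -0.032, -0.001]
force: [0.2, -0.1, 1.0]
finger_gap: 32.3
```

drive_tool(
  series=[
    [0, 0, 0, 0, 0, 0, 0.0],
    [-0.02, 0, 0, 0, 0, 0, 0.0],
  ],
)

```text
clock: 15.35
ee_pos: [529.3, -268.2, 6.5]
orientation: [3.139, 0.038, 0.011]
force: [3.0, 0.7, 0.6]
finger_gap: 32.2
```

```bash
python3 -c "
from h import *
st()"
```

```text
t 15.35 pos [ 529.3 -268.2    6.5] az -1.547 tilt [ 0.007 -0.003] F [3.  0.7 0.6] T [ 0.01 -0.49  0.04] gap 32.2 j [ 0.05  0.92  0.66  1.8  -0.85  0.72 -0.36]
```

drive_tool(
  series=[
    [-0.022, 0, 0, 0, 0, 0, 0.0],
    [-0.025, 0, 0, 0, 0, 0, 0.0],
    [-0.025, 0, 0, 0, 0, 0, 0.0],
    [-0.018, 0, 0, 0, 0, 0, 0.0],
    [-0.01, 0, 0, 0, 0, 0, 0.0],
  ],
)

```text
clock: 15.85
ee_pos: [424.7, -271.1, 6.4]
orientation: [3.14, 0.029, 0.003]
force: [2.9, -0.1, 1.8]
finger_gap: 32.5
```

drive_tool(
  series=[
    [0, 0, 0, 0, 0, 0, 0.0],
    [0, 0, 0, 0, 0, 0, 0.055],
    [0, 0, 0, 0, 0, 0, 0.055],
    [0, 0, 0, 0, 0, 0, 0.055],
  ],
)

```text
clock: 16.25
ee_pos: [425.3, -270.0, 5.3]
orientation: [-3.141, -0.033, 0.0]
force: [0.6, -0.1, 0.5]
finger_gap: 55.0
```

```bash
python3 -c "
from h import *
st()"
```

```text
t 16.25 pos [ 425.3 -270.     5.3] az -1.55 tilt [-0.  0.] F [ 0.6 -0.1  0.5] T [0.01 0.01 0.04] gap 55.0 j [ 0.15  0.83  0.58  2.05 -0.91  0.54 -0.14]
```

drive_tool(
  series=[
    [0, 0, -0.03, 0, 0, 0, 0.06],
    [0, 0, -0.045, 0, 0, 0, 0.06],
    [0, 0, -0.045, 0, 0, 0, 0.06],
    [0.01, 0, -0.02, 0, 0, 0, 0.06],
    [0, 0, 0, 0, 0, 0, 0.06],
  ],
)

```text
clock: 16.75
ee_pos: [437.7, -271.1, 148.4]
orientation: [3.137, 0.035, 0.01]
force: [0.1, 0.5, 0.3]
finger_gap: 60.2
```

drive_tool(
  series=[
    [0, 0, 0, 0, 0, 0, 0.06],
    [0, 0, 0, 0, 0, 0, 0.06],
  ],
)

```text
clock: 16.95
ee_pos: [433.7, -269.0, 144.2]
orientation: [-3.14, -0.031, 0.004]
force: [-0.1, -0.1, 0.6]
finger_gap: 59.9
```

```bash
python3 -c "
from h import *
st(); d=shot('wrist','w8');np.savez('w8.npz',**d)
t=shot('top','t8'); S=shot('scene','s8')
hsv=cv2.cvtColor(d['img'],cv2.COLOR_RGB2HSV); m=cv2.inRange(hsv,(17,110,110),(30,255,255)); n,l,s,c=cv2.connectedComponentsWithStats(m); i=1+s[1:,4].argmax(); print(s[i],c[i], w(d,*c[i],17)); 
yx=np.argwhere(l==i)[:,::-1].astype(np.float32); print(cv2.minAreaRect(yx))
print(px(t,[475,-270,17]),px(S,[475,-270,17]))"
```

```text
t 16.95 pos [ 433.7 -269.   144.2] az -1.551 tilt [-0.003  0.002] F [-0.1 -0.1  0.6] T [-0.02 -0.01  0.04] gap 59.9 j [-0.02  0.65  0.84  1.94 -0.65  0.85 -0.37]
[ 297   32   48  198 8517] [320.28284607 126.95033462] [ 481.9 -269.9   17. ]
((320.4999694824219, 130.49998474121094), (46.99999237060547, 196.99996948242188), 0.0)
[448.02567057 217.8330033 ] [185.19872476 251.82587732]
```

View pics/w8.png

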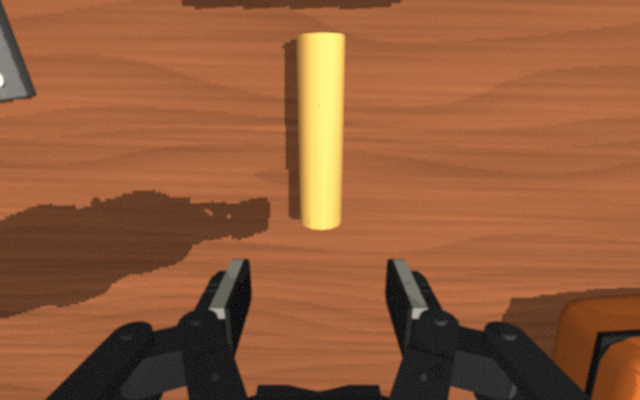

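```bash
python3 -c "
from h import *
d=np.load('w8.npz'); T=d['camera_from_world']; print('cam',-T[:3,:3].T@T[:3,3])
for v in (32,230,228): print(v,[w(d,320,v,z).tolist() for z in (0,17,34)])
for p in [(297,40),(345,40),(302,215),(341,215)]: print(p,w(d,*p,20))
"
```

```text
cam [ 519.66354011 -267.91895845  286.05813624]
32 [[548.5, -268.4, 0.0], [546.7, -268.4, 17.0], [545.0, -268.4, 34.0]]
230 [[389.4, -271.6, 0.0], [397.2, -271.3, 17.0], [404.9, -271.1, 34.0]]
228 [[391.4, -271.5, 0.0], [399.0, -271.3, 17.0], [406.6, -271.1, 34.0]]
(297, 40) [ 541.2 -252.7   20. ]
(345, 40) [ 541.7 -285.7   20. ]
(302, 215) [ 411.5 -256.5   20. ]
(341, 215) [ 412.1 -288.    20. ]
```

```bash
python3 -c "
import cv2
im=cv2.imread('pics/t8.png')[130:260,380:510]; cv2.imwrite('pics/t8z.png',cv2.resize(im,None,fx=4,fy=4,interpolation=cv2.INTER_CUBIC))"
```

```text
(no output)
```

View pics/t8z.png

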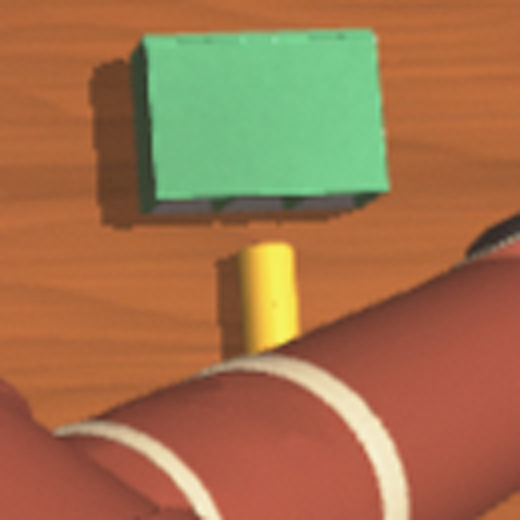

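drive_tool(
  series=[
    [0.021, 0.0005, 0.03, 0, 0, 0, 0.065],
    [0.02, 0, 0.04, 0, 0, 0, 0.065],
    [0, 0, 0.04, 0, 0, 0, 0.065],
    [0, 0, 0.012, 0, 0, 0, 0.065],
    [0, 0, 0, 0, 0, 0, 0.065],
  ],
)

```text
clock: 17.6
ee_pos: [473.7, -269.3, 21.9]
orientation: [-3.139, -0.029, 0.007]
force: [0.5, -0.9, -0.2]
finger_gap: 65.2
```

drive_tool(
  series=[
    [0, 0, 0, 0, 0, 0, 0.065],
  ],
)

```text
clock: 17.7
ee_pos: [475.5, -271.0, 24.8]
orientation: [3.14, 0.029, 0.001]
force: [-0.0, -0.8, 0.1]
finger_gap: 65.1
```

```bash
python3 -c "
from h import *
st(); to(475,-270.4,6,1.59)"
```

```text
t 17.7 pos [ 475.5 -271.    24.8] az -1.552 tilt [ 0.001 -0.002] F [-0.  -0.8  0.1] T [ 0.01 -0.04 -0.01] gap 65.1 j [ 0.07  0.85  0.67  1.92 -0.84  0.67 -0.28]
shift mm [-0.5 -0.7 18.8] az -1.552 turn z -0.001
```

drive_tool(
  series=[
    [0, -0.0005, 0.012, 0, 0, 0, 0.065],
    [0, 0, 0.007, 0, 0, 0, 0.065],
    [0, 0, 0, 0, 0, 0, 0.0],
    [0, 0, 0, 0, 0, 0, 0.0],
    [0, 0, 0, 0, 0, 0, 0.0],
  ],
  force=60,
)

```text
clock: 18.2
ee_pos: [475.8, -269.6, 5.2]
orientation: [3.141, 0.031, 0.001]
force: [-1.0, 1.0, 2.6]
finger_gap: 32.1
```

drive_tool(
  series=[
    [0, 0, 0, 0, 0, 0, 0.0],
    [0, 0, -0.01, 0, 0, 0, 0.0],
    [0, 0, -0.02, 0, 0, 0, 0.0],
    [0, 0, -0.03, 0, 0, 0, 0.0],
    [0, 0, -0.03, 0, 0, 0, 0.0],
  ],
)

```text
clock: 18.7
ee_pos: [475.1, -268.7, 95.4]
orientation: [-3.141, -0.031, 0.003]
force: [0.9, 0.2, -2.7]
finger_gap: 32.2
```

drive_tool(
  series=[
    [0, 0, -0.04, 0, 0, 0, 0.0],
    [0, 0, -0.02, 0, 0, 0, 0.0],
    [0, 0, 0, 0, 0, 0, 0.0],
    [0, 0, 0, 0, 0, 0, 0.0],
  ],
)

```text
clock: 19.1
ee_pos: [475.3, -268.3, 154.0]
orientation: [-3.14, -0.032, 0.001]
force: [0.2, 2.0, -4.3]
finger_gap: 32.3
```

```bash
python3 -c "
from h import *
st(); d=shot('wrist','w9'); S=shot('scene','s9',(100,120,400,330),2.6);to(544,58.5,155,.148)"
```

```text
t 19.1 pos [ 475.3 -268.3  154. ] az -1.551 tilt [-0.001  0.001] F [ 0.2  2.  -4.3] T [0.01 0.01 0.03] gap 32.3 j [-0.04  0.69  0.85  1.84 -0.64  0.92 -0.44]
shift mm [  75.8 -325.    -1.5] az -1.551 turn z 1.443
```

View pics/w9.png

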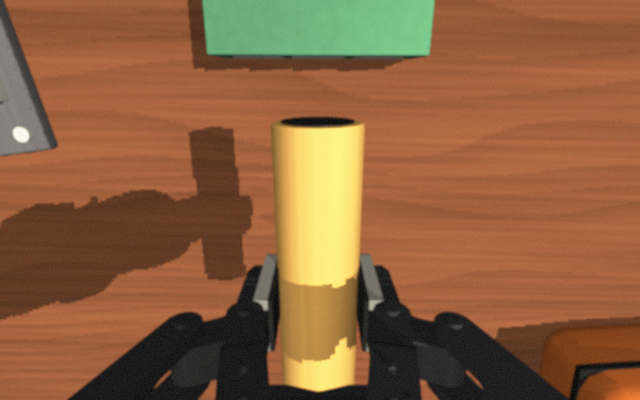

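View pics/s9.png

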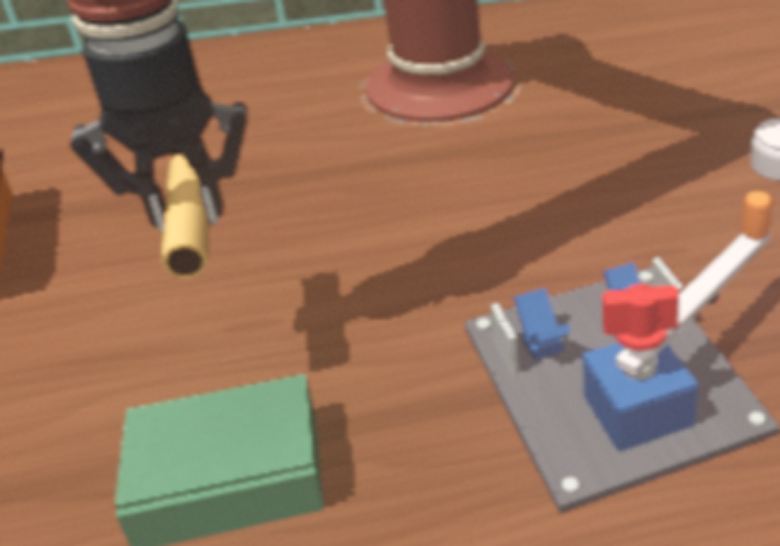

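drive_tool(
  series=[
    [0.011, -0.0465, 0, 0, 0, 0, 0.0],
    [0.011, -0.0465, 0, 0, 0, 0, 0.0],
    [0.011, -0.0465, 0, 0, 0, 0, 0.0],
    [0.011, -0.0465, 0, 0, 0, 0, 0.0],
    [0.011, -0.0465, 0, 0, 0, 0, 0.0],
  ],
)

```text
clock: 19.7
ee_pos: [525.2, -33.5, 153.0]
orientation: [-3.141, -0.031, 0.005]
force: [1.3, -0.4, -1.9]
finger_gap: 31.8
```

drive_tool(
  series=[
    [0.011, -0.0465, 0, 0, 0, 0, 0.0],
    [0.011, -0.0465, 0, 0, 0, 0, 0.0],
    [0, 0, 0, 0, 0, -0.12, 0.0],
    [0, 0, 0, 0, 0, -0.14, 0.0],
    [0, 0, 0, 0, 0, -0.14, 0.0],
  ],
)

```text
clock: 20.2
ee_pos: [545.0, 58.5, 152.6]
orientation: [3.07, 0.666, -0.006]
force: [-0.1, -0.8, -1.3]
finger_gap: 31.8
```

drive_tool(
  series=[
    [0, 0, 0, 0, 0, -0.14, 0.0],
    [0, 0, 0, 0, 0, -0.14, 0.0],
    [0, 0, 0, 0, 0, -0.14, 0.0],
    [0, 0, 0, 0, 0, -0.14, 0.0],
    [0, 0, 0, 0, 0, -0.14, 0.0],
  ],
)

```text
clock: 20.7
ee_pos: [544.9, 57.7, 152.8]
orientation: [-2.656, -1.675, 0.006]
force: [0.0, 0.8, -2.8]
finger_gap: 32.1
```

drive_tool(
  series=[
    [0, 0, 0, 0, 0, -0.14, 0.0],
    [0, 0, 0, 0, 0, -0.14, 0.0],
    [0, 0, 0, 0, 0, -0.14, 0.0],
    [0, 0, 0, 0, 0, -0.12, 0.0],
    [0, 0, 0, 0, 0, -0.05, 0.0],
  ],
)

```text
clock: 21.2
ee_pos: [544.9, 57.4, 152.8]
orientation: [-2.057, -2.371, 0.004]
force: [0.2, -0.9, -2.7]
finger_gap: 32.2
```

drive_tool(
  series=[
    [0, 0, 0, 0, 0, 0, 0.0],
    [0, 0, 0, 0, 0, 0, 0.0],
  ],
)

```text
clock: 21.4
ee_pos: [545.4, 57.5, 153.4]
orientation: [-2.063, -2.368, 0.003]
force: [0.3, -0.4, -2.4]
finger_gap: 31.9
```

```bash
python3 -c "
from h import *
st(); d=shot('wrist','w10'); S=shot('scene','s10',(230,130,430,290),4);to(545.5,59,90,.148);F=[545.5,59,.148]
print([px(d,W(F,l)[0]) for l in [[0,60,52],[0,-60,52],[-65,100,12],[-65,-100,12],[0,78,58],[0,-78,58]]])"
```

```text
t 21.4 pos [545.4  57.5 153.4] az 0.137 tilt [-0.003 -0.   ] F [ 0.3 -0.4 -2.4] T [-0.   -0.06 -0.06] gap 31.9 j [-0.42  0.58  0.43  1.82 -0.32  0.81  0.31]
shift mm [ 1.4  0.  63.9] az 0.138 turn z -0.01
[array([316.78887827, 110.87605513]), array([318.89193644, 268.53114639]), array([228.62315335,  51.43722579]), array([249.17524557, 284.93433448]), array([316.34205136,  82.80585838]), array([319.15618804, 292.76615979])]
```

View pics/w10.png

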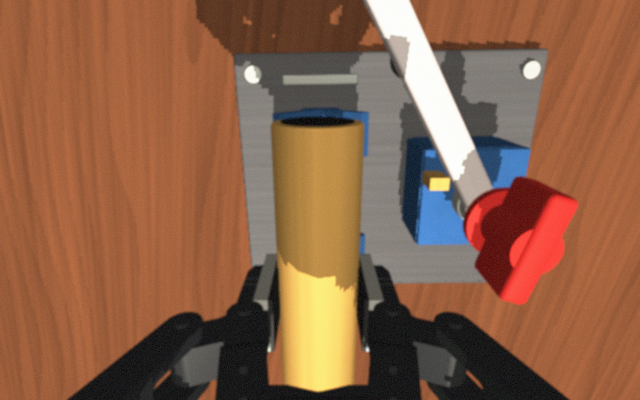

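View pics/s10.png

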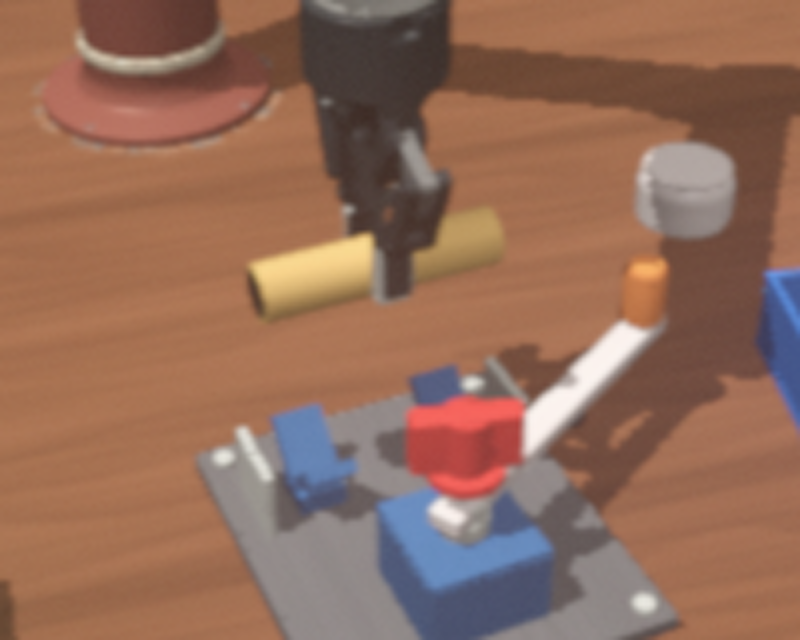

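```bash
python3 -c "
from h import *
s=manip.read_state(); M=R.from_rotvec(s['orientation']).as_matrix(); c=s['ee_pos']+M@[0,0,-11.]
d=eyes.get_image('wrist'); hs=[(k,px(d,c+M@[70*k,y,0]).round(1)) for k in (1,-.9) for y in (-17,17)]; print(hs, px(d,c+M@[70,0,-17]))
S=shot('scene','x'); print('scene tube ends', [px(S,c+M@[70*k,0,0]).round(1) for k in (1,-1)], [((px(S,c+M@[70*k,0,0])-[230,130])*4).round(0) for k in (1,-1)])
F=[545.5,59,.148]
for l in [[135,-100,12],[170,-100,12],[170,100,12],[0,-78,58],[0,78,58],[105,0,61]]: print(l,((px(S,W(F,l)[0])-[230,130])*4).round(0))
"
```

```text
[(1, array([268.8, 116.4])), (1, array([362.7, 116.2])), (-0.9, array([281.8, 396.1])), (-0.9, array([351.9, 396.1]))] [315.36783772 122.20997977]
scene tube ends [array([352.5, 188.4]), array([293.7, 203.2])] [array([490., 234.]), array([255., 293.])]
[135, -100, 12] [309. 683.]
[170, -100, 12] [335. 733.]
[170, 100, 12] [675. 612.]
[0, -78, 58] [255. 448.]
[0, 78, 58] [498. 377.]
[105, 0, 61] [458. 522.]
```

drive_tool(
  series=[
    [0.0025, 0.0018, 0.03, 0, 0, -0.01, 0.0],
    [0, 0, 0.03, 0, 0, 0, 0.0],
    [0, 0, 0.02, 0, 0, 0, 0.0],
    [0, 0, 0.008, 0, 0, 0, 0.0],
    [0, 0, 0, 0, 0, 0, 0.0],
  ],
)

```text
clock: 22.1
ee_pos: [547.1, 60.4, 65.8]
orientation: [-2.049, -2.379, 0.003]
force: [-0.2, -1.2, -2.8]
finger_gap: 32.3
```

drive_tool(
  series=[
    [0, 0, 0, 0, 0, 0, 0.0],
  ],
)

```text
clock: 22.2
ee_pos: [548.5, 60.3, 67.4]
orientation: [2.049, 2.379, 0.002]
force: [0.7, -0.6, -2.5]
finger_gap: 32.0
```

```bash
python3 -c "
from h import *
st(); d=shot('wrist','w11'); S=shot('scene','s11',(250,150,400,270),5);t=shot('top','t11',(255,110,385,240),4.5)"
```

```text
t 22.2 pos [548.5  60.3  67.4] az 0.149 tilt [ 0.002 -0.   ] F [ 0.7 -0.6 -2.5] T [-0.02  0.05 -0.01] gap 32.0 j [-0.37  0.71  0.35  1.89 -0.4   0.62  0.38]
```

View pics/w11.png

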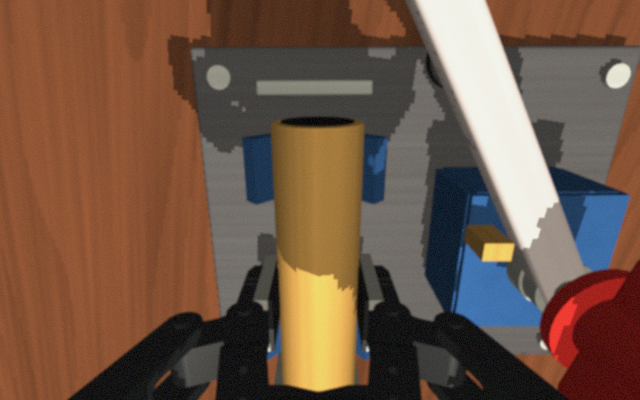

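View pics/s11.png

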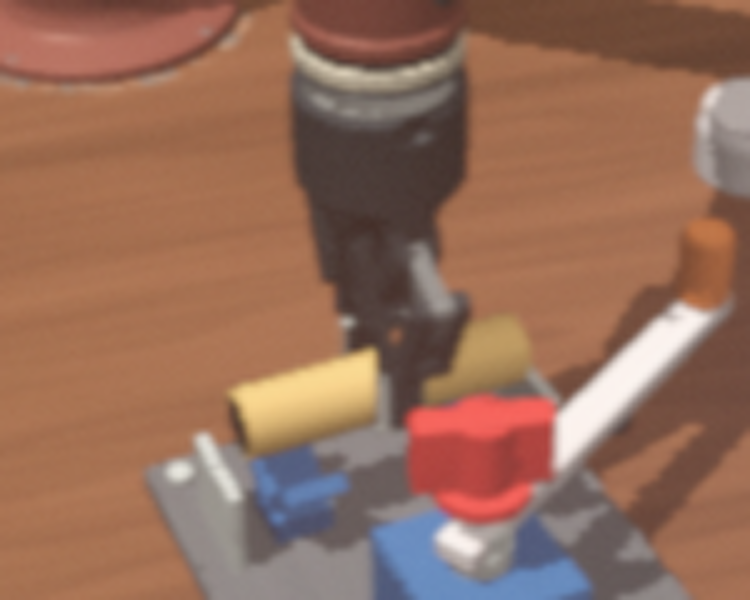

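```bash
python3 -c "
from h import *
d=eyes.get_image('wrist'); s=manip.read_state(); M=R.from_rotvec(s['orientation']).as_matrix(); st()
f=lambda u,v,z:(M.T@(w(d,u,v,z)-s['ee_pos'])).round(1)
print('plate', f(314.5,94,58),f(314.5,80,58)); print('V',f(245,137,53),f(386,137,53)); 
for z in(79.,96.): print('tube end',z,f(318,122,z),f(272,128,79),f(364,128,79))
to(547,60.5,40)
"
```

```text
t 22.4 pos [548.4  60.5  67.7] az 0.149 tilt [0.002 0.   ] F [-0.2 -0.1 -2.3] T [0.02 0.03 0.04] gap 32.3 j [-0.37  0.7   0.35  1.89 -0.4   0.62  0.38]
plate [76.6 -0.4  9.7] [82.2 -0.4  9.7]
V [ 58.2 -31.3  14.6] [58.1 31.  14.8]
tube end 79.0 [ 67.9   1.  -11.3] [ 65.8 -15.8 -11.3] [ 65.7  17.8 -11.3]
tube end 96.0 [ 70.1   1.  -28.3] [ 65.8 -15.8 -11.3] [ 65.7  17.8 -11.3]
shift mm [ 0.2 -1.4 27.7] az 0.149 turn z None
```

drive_tool(
  series=[
    [0, -0.001, 0.01, 0, 0, 0, 0.0],
    [0, 0, 0.008, 0, 0, 0, 0.0],
    [0, 0, 0.005, 0, 0, 0, 0.0],
    [0, 0, 0.002, 0, 0, 0, 0.0],
    [0, 0, 0, 0, 0, 0, 0.0],
  ],
)

```text
clock: 22.9
ee_pos: [547.3, 60.5, 43.0]
orientation: [2.05, 2.381, 0.003]
force: [-2.8, 0.4, 10.5]
finger_gap: 31.9
```

drive_tool(
  series=[
    [0, 0, 0, 0, 0, 0, 0.0],
  ],
)

```text
clock: 23.0
ee_pos: [547.3, 60.5, 43.0]
orientation: [2.05, 2.38, 0.003]
force: [-2.3, 0.9, 10.2]
finger_gap: 32.0
```

```bash
python3 -c "
from h import *
st()"
```

```text
t 23.0 pos [547.3  60.5  43. ] az 0.149 tilt [0.001 0.001] F [-2.3  0.9 10.2] T [ 0.08  0.46 -0.01] gap 32.0 j [-0.36  0.74  0.33  1.9  -0.42  0.56  0.4 ]
```

drive_tool(
  series=[
    [0, -0.0015, 0, 0, 0, 0, 0.0],
    [0, 0, 0, 0, 0, 0, 0.0],
  ],
)

```text
clock: 23.2
ee_pos: [547.3, 60.4, 43.0]
orientation: [2.048, 2.378, 0.006]
force: [0.2, 1.4, 7.2]
finger_gap: 31.7
```

```bash
python3 -c "
from h import *
st();S=shot('scene','s12',(250,150,400,270),5);d=shot('wrist','w12')"
```

```text
t 23.2 pos [547.3  60.4  43. ] az 0.149 tilt [0.005 0.001] F [0.2 1.4 7.2] T [ 0.19 -0.08  0.06] gap 31.7 j [-0.36  0.74  0.32  1.9  -0.42  0.56  0.4 ]
```

View pics/s12.png

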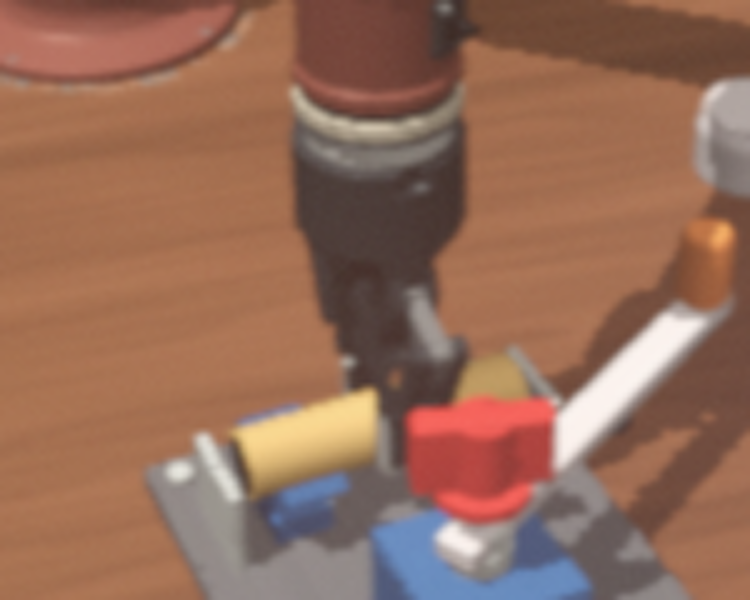

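View pics/w12.png

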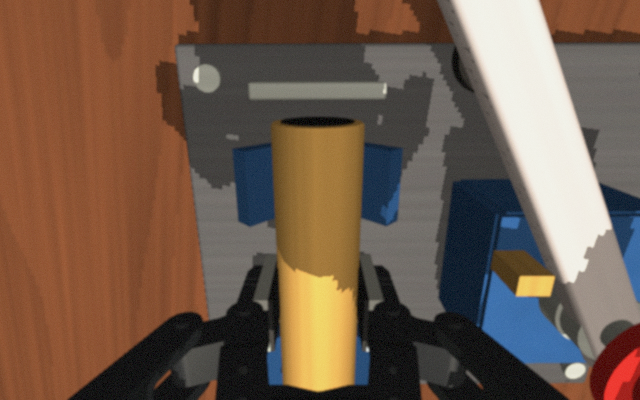

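drive_tool(
  series=[
    [0, 0.001, 0, 0, 0, 0, 0.034],
    [0, 0, 0, 0, 0, 0, 0.045],
    [0, 0, 0, 0, 0, 0, 0.055],
    [0, 0, 0, 0, 0, 0, 0.055],
  ],
)

```text
clock: 23.7
ee_pos: [545.7, 60.1, 41.2]
orientation: [-2.05, -2.38, 0.001]
force: [-0.2, 0.5, -0.9]
finger_gap: 54.9
```

drive_tool(
  series=[
    [0, 0, -0.02, 0, 0, 0, 0.055],
    [0, 0, -0.03, 0, 0, 0, 0.055],
    [0, 0, -0.04, 0, 0, 0, 0.055],
    [0, 0, -0.025, 0, 0, 0, 0.055],
    [0, 0, 0, 0, 0, 0, 0.055],
  ],
)

```text
clock: 24.2
ee_pos: [548.5, 60.0, 160.1]
orientation: [2.047, 2.376, 0.009]
force: [1.3, 0.4, -0.7]
finger_gap: 54.7
```

```bash
python3 -c "
from h import *
st();S=shot('scene','s13',(250,150,400,270),5);d=shot('wrist','w13');to(535,227,165)"
```

```text
t 24.2 pos [548.5  60.  160.1] az 0.149 tilt [0.008 0.001] F [ 1.3  0.4 -0.7] T [-0.05 -0.01 -0.  ] gap 54.7 j [-0.43  0.57  0.44  1.82 -0.32  0.81  0.31]
shift mm [166.4  14.1  -8.3] az 0.149 turn z None
```

View pics/s13.png

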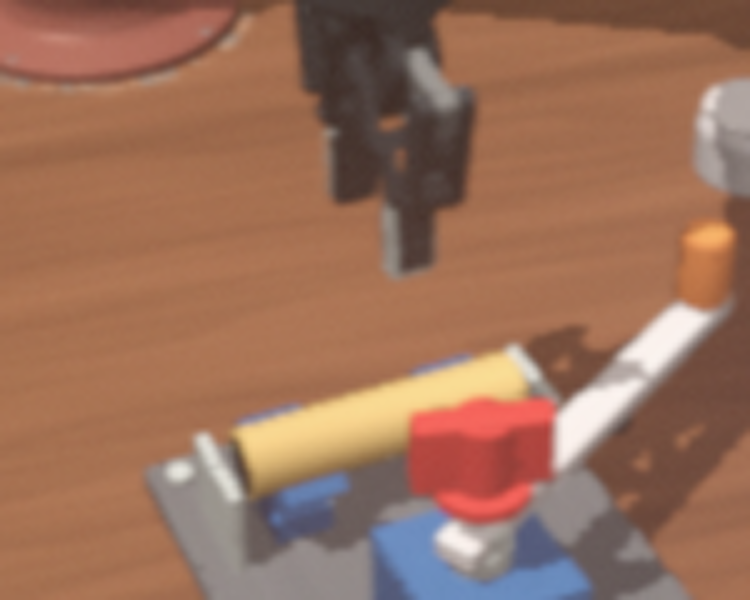

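View pics/w13.png

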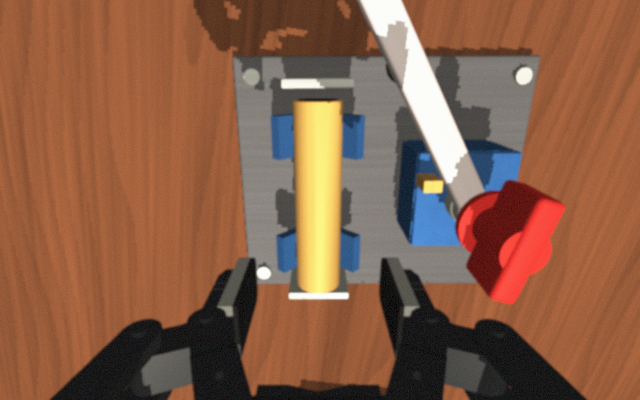

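drive_tool(
  series=[
    [0.042, 0.0035, 0, 0, 0, 0, 0.06],
    [0.042, 0.0035, 0, 0, 0, 0, 0.06],
    [0.042, 0.0035, 0, 0, 0, 0, 0.06],
    [0.04, 0.0035, 0, 0, 0, 0, 0.06],
    [0, 0, 0.01, 0, 0, 0, 0.06],
  ],
)

```text
clock: 24.8
ee_pos: [533.1, 235.6, 144.8]
orientation: [-2.032, -2.389, -0.004]
force: [0.4, 0.1, -0.6]
finger_gap: 60.0
```

drive_tool(
  series=[
    [0, 0, 0, 0, 0, 0, 0.06],
    [0, 0, 0, 0, 0, 0, 0.06],
  ],
)

```text
clock: 25.0
ee_pos: [534.8, 224.4, 145.3]
orientation: [-2.052, -2.378, 0.006]
force: [0.1, -0.5, 0.2]
finger_gap: 60.0
```

```bash
python3 -c "
from h import *
st(); d=shot('wrist','w14',(240,160,440,310),4); st();
hsv=cv2.cvtColor(d['img'],cv2.COLOR_RGB2HSV); m=cv2.inRange(hsv,(15,120,230),(28,255,255)); n,l,s,c=cv2.connectedComponentsWithStats(m); i=1+s[1:,4].argmax(); print(s[i],c[i], w(d,*c[i],126.5));to(535.5,226.5,90)
p=w(d,*c[i],126.5); print(px(d,[535.5,226.5,126.5]))"
```

```text
t 25.0 pos [534.8 224.4 145.3] az 0.147 tilt [-0.003 -0.003] F [ 0.1 -0.5  0.2] T [-0.04  0.01  0.02] gap 60.0 j [-0.71  0.64  0.44  1.74 -0.34  0.84  0.03]
t 25.05 pos [535.3 224.1 146. ] az 0.146 tilt [-0.001 -0.002] F [0.2 0.3 0.1] T [ 0.01 -0.05 -0.01] gap 60.2 j [-0.71  0.64  0.44  1.74 -0.34  0.84  0.03]
[ 287  325   36   66 1670] [305.62035928 358.41377246] [538.3 155.6 126.5]
shift mm [ 2.4  0.6 56. ] az 0.146 turn z None
[318.86536445 247.30285042]
```

View pics/w14.png

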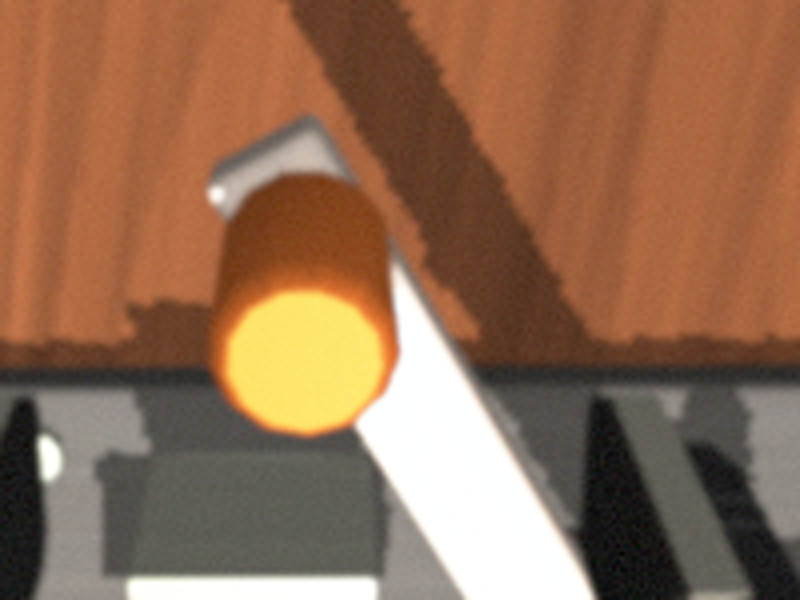

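drive_tool(
  series=[
    [0.001, 0, 0.03, 0, 0, 0, 0.06],
    [0, 0, 0.02, 0, 0, 0, 0.06],
    [0, 0, 0.005, 0, 0, 0, 0.06],
    [0, 0, 0, 0, 0, 0, 0.06],
  ],
)

```text
clock: 25.45
ee_pos: [535.2, 225.9, 91.3]
orientation: [-2.052, -2.378, 0.002]
force: [0.2, 0.6, -0.1]
finger_gap: 59.5
```

drive_tool(
  series=[
    [0, 0, 0, 0, 0, 0, 0.0],
    [0, 0, 0, 0, 0, 0, 0.0],
    [0, 0, 0, 0, 0, 0, 0.0],
    [0, 0, 0, 0, 0, 0, 0.0],
  ],
  force=80,
)

```text
clock: 25.85
ee_pos: [535.7, 227.7, 92.6]
orientation: [2.049, 2.38, 0.003]
force: [-0.8, 0.1, 1.5]
finger_gap: 23.9
```

```bash
python3 -c "
from h import *
st(); p=manip.read_state()['ee_pos']; print(np.pi+.148-np.arctan2(p[1]-74.6,p[0]-650),np.hypot(p[1]-74.6,p[0]-650))"
```

```text
t 25.85 pos [535.7 227.7  92.6] az 0.149 tilt [0.002 0.001] F [-0.8  0.1  1.5] T [ 0.02  0.09 -0.02] gap 23.9 j [-0.68  0.71  0.4   1.78 -0.39  0.73  0.07]
1.0775178001064751 191.09543301146803
```

Gripped (24 mm). Lift 13 mm and compute the return arc.

drive_tool(
  series=[
    [0, 0, -0.007, 0, 0, 0, 0.0],
    [0, 0, -0.006, 0, 0, 0, 0.0],
    [0, 0, 0, 0, 0, 0, 0.0],
    [0, 0, 0, 0, 0, 0, 0.0],
  ],
)

```text
clock: 26.25
ee_pos: [535.1, 225.8, 103.8]
orientation: [2.05, 2.378, -0.004]
force: [2.9, -4.8, -10.9]
finger_gap: 23.9
```

```bash
python3 -c "
from h import *
st(); s=manip.read_state(); M=R.from_rotvec(s['orientation']).as_matrix(); p=s['ee_pos'][:2]
C=np.array([650,74.6]);v=p-C; r=np.hypot(*v); a0=np.arctan2(v[1],v[0]); a1=np.pi+.148
print(r,a1-a0)
a=np.linspace(a0,a1+.005,10); rr=np.linspace(r,189.6,10); P=C+np.c_[rr*np.cos(a),rr*np.sin(a)]
D=np.diff(P,axis=0); print((D@M[:2,:2]).round(1).tolist(),P[-1])
"
```

```text
t 26.25 pos [535.1 225.8 103.8] az 0.148 tilt [-0.001 -0.003] F [  2.9  -4.8 -10.9] T [-0.72 -0.6  -0.01] gap 23.9 j [-0.69  0.69  0.41  1.78 -0.38  0.75  0.06]
189.87534068829643 1.0687917959234299
[[-12.1, -19.1], [-14.3, -17.6], [-16.3, -15.7], [-18.0, -13.7], [-19.5, -11.4], [-20.7, -9.0], [-21.7, -6.5], [-22.3, -3.9], [-22.6, -1.2]] [462.61484752  45.70424544]
```

drive_tool(
  series=[
    [-0.0121, -0.0191, -0.001, 0, 0, 0, 0.0],
    [-0.0143, -0.0176, 0, 0, 0, 0, 0.0],
    [-0.0163, -0.0157, 0, 0, 0, 0, 0.0],
    [-0.018, -0.0137, 0, 0, 0, 0, 0.0],
    [-0.0195, -0.0114, 0, 0, 0, 0, 0.0],
  ],
)

```text
clock: 26.75
ee_pos: [471.6, 136.8, 105.7]
orientation: [2.047, 2.38, 0.005]
force: [5.7, -1.2, -11.0]
finger_gap: 23.6
```

```bash
python3 -c "
from h import *
st()"
```

```text
t 26.75 pos [471.6 136.8 105.7] az 0.15 tilt [0.004 0.001] F [  5.7  -1.2 -11. ] T [-0.16 -1.06 -0.01] gap 23.6 j [-0.59  0.58  0.39  2.03 -0.38  0.6   0.2 ]
```

drive_tool(
  series=[
    [-0.0207, -0.009, 0, 0, 0, 0, 0.0],
    [-0.0217, -0.0065, 0, 0, 0, 0, 0.0],
    [-0.0223, -0.0039, 0, 0, 0, 0, 0.0],
    [-0.0226, -0.0012, 0, 0, 0, 0, 0.0],
    [0, 0, 0, 0, 0, 0, 0.0],
  ],
)

```text
clock: 27.25
ee_pos: [464.0, 47.2, 105.8]
orientation: [-2.054, -2.377, -0.004]
force: [3.1, 2.5, -9.8]
finger_gap: 23.4
```

```bash
python3 -c "
from h import *
st()
d=shot('scene','s15',(230,130,430,290),4)
p=manip.read_state()['ee_pos']; print(np.pi+.148-np.arctan2(p[1]-74.6,p[0]-650)%(2*np.pi))"
```

```text
t 27.25 pos [464.   47.2 105.8] az 0.146 tilt [0.001 0.002] F [ 3.1  2.5 -9.8] T [ 0.28 -0.45 -0.03] gap 23.4 j [-0.4   0.55  0.37  2.09 -0.36  0.56  0.37]
0.00752402665405727
```

View pics/s15.png

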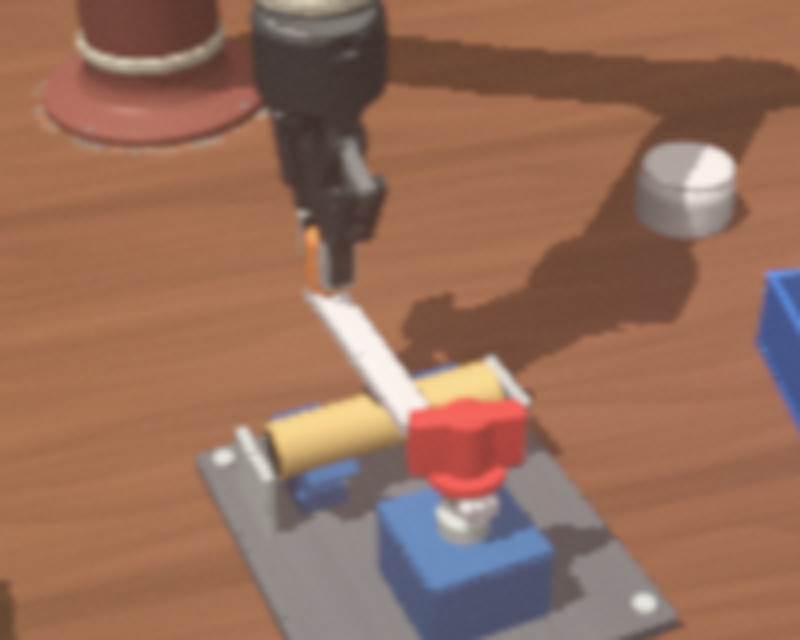

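drive_tool(
  series=[
    [-0.001, 0, 0, 0, 0, 0, 0.0],
    [0, 0, 0.004, 0, 0, 0, 0.0],
    [0, 0, 0.004, 0, 0, 0, 0.0],
    [0, 0, 0.003, 0, 0, 0, 0.0],
    [0, 0, 0, 0, 0, 0, 0.0],
  ],
)

```text
clock: 27.8
ee_pos: [463.4, 47.4, 98.7]
orientation: [-2.048, -2.38, -0.007]
force: [-6.3, 1.6, 31.3]
finger_gap: 23.4
```

```bash
python3 -c "
from h import *
st()"
```

```text
t 27.8 pos [463.4  47.4  98.7] az 0.15 tilt [0.001 0.005] F [-6.3  1.6 31.3] T [0.41 1.54 0.01] gap 23.4 j [-0.39  0.56  0.35  2.1  -0.37  0.54  0.39]
```

drive_tool(
  series=[
    [0, 0, -0.002, 0, 0, 0, 0.0],
    [0, 0, 0, 0, 0, 0, 0.0],
  ],
)

```text
clock: 28.0
ee_pos: [463.5, 47.5, 99.3]
orientation: [-2.048, -2.381, -0.005]
force: [-3.2, 1.8, 17.2]
finger_gap: 24.0
```

```bash
python3 -c "
from h import *
st()
d=shot('scene','s16',(275,170,405,275),6)"
```

```text
t 28.0 pos [463.5  47.5  99.3] az 0.15 tilt [0.002 0.003] F [-3.2  1.8 17.2] T [0.35 0.69 0.03] gap 24.0 j [-0.39  0.56  0.36  2.1  -0.37  0.54  0.39]
```

View pics/s16.png

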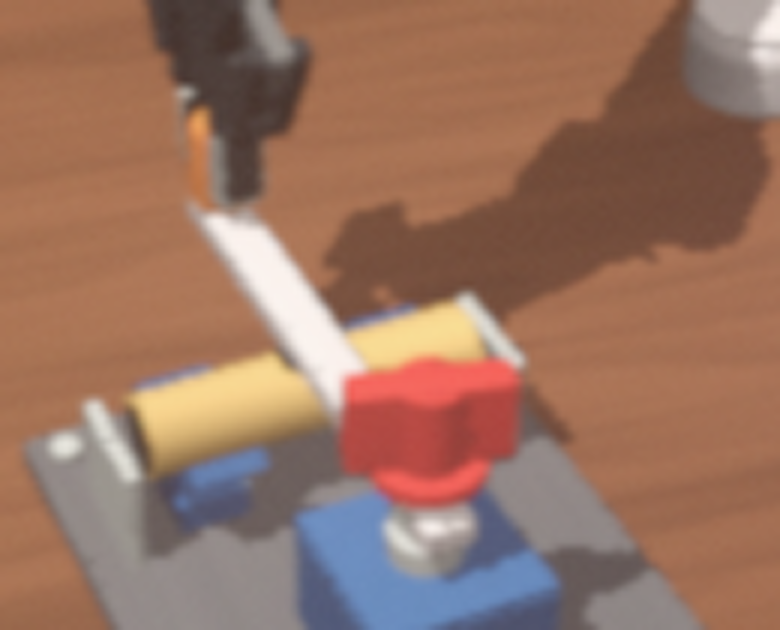

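drive_tool(
  series=[
    [0, 0, -0.006, 0, 0, 0, 0.0],
    [0, 0, 0, 0, 0, 0, 0.0],
  ],
)

```text
clock: 28.25
ee_pos: [463.9, 47.0, 103.0]
orientation: [2.048, 2.381, 0.003]
force: [3.8, 0.9, -9.8]
finger_gap: 23.2
```

```bash
python3 -c "
from h import *
st()"
```

```text
t 28.25 pos [463.9  47.  103. ] az 0.15 tilt [0.002 0.   ] F [ 3.8  0.9 -9.8] T [ 0.34 -0.74  0.01] gap 23.2 j [-0.4   0.55  0.36  2.09 -0.36  0.55  0.38]
```

drive_tool(
  series=[
    [-0.0025, 0, 0, 0, 0, 0, 0.0],
    [-0.0015, 0, 0, 0, 0, 0, 0.0],
    [0, 0, 0, 0, 0, 0, 0.0],
  ],
)

```text
clock: 28.55
ee_pos: [464.2, 45.1, 101.9]
orientation: [-2.046, -2.381, -0.003]
force: [4.7, 5.3, -11.0]
finger_gap: 23.7
```

```bash
python3 -c "
from h import *
st()"
```

```text
t 28.55 pos [464.2  45.1 101.9] az 0.151 tilt [-0.     0.003] F [  4.7   5.3 -11. ] T [ 1.38 -0.79 -0.02] gap 23.7 j [-0.39  0.56  0.36  2.09 -0.37  0.55  0.39]
```

drive_tool(
  series=[
    [-0.001, 0, 0.003, 0, 0, 0, 0.0],
    [0, 0, 0.003, 0, 0, 0, 0.0],
    [0, 0, 0, 0, 0, 0, 0.0],
  ],
)

```text
clock: 28.85
ee_pos: [463.8, 44.7, 99.1]
orientation: [-2.044, -2.38, -0.007]
force: [-4.5, 8.1, 20.1]
finger_gap: 23.5
```

```bash
python3 -c "
from h import *
st();d=shot('scene','s17',(275,170,405,275),6); shot('wrist','w17')"
```

```text
t 28.85 pos [463.8  44.7  99.1] az 0.151 tilt [-0.001  0.006] F [-4.5  8.1 20.1] T [ 1.6   0.86 -0.04] gap 23.5 j [-0.38  0.56  0.35  2.09 -0.37  0.55  0.4 ]
```

View pics/w17.png

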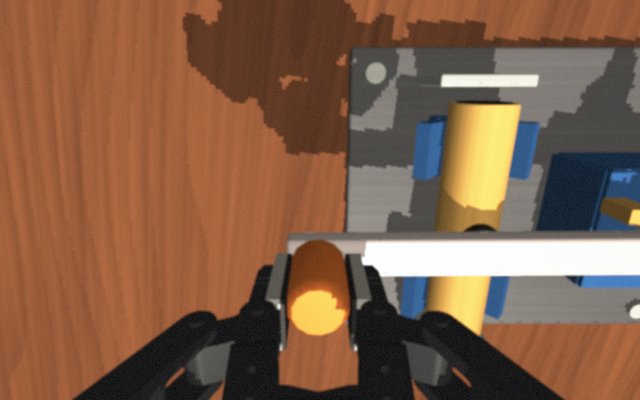

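View pics/s17.png

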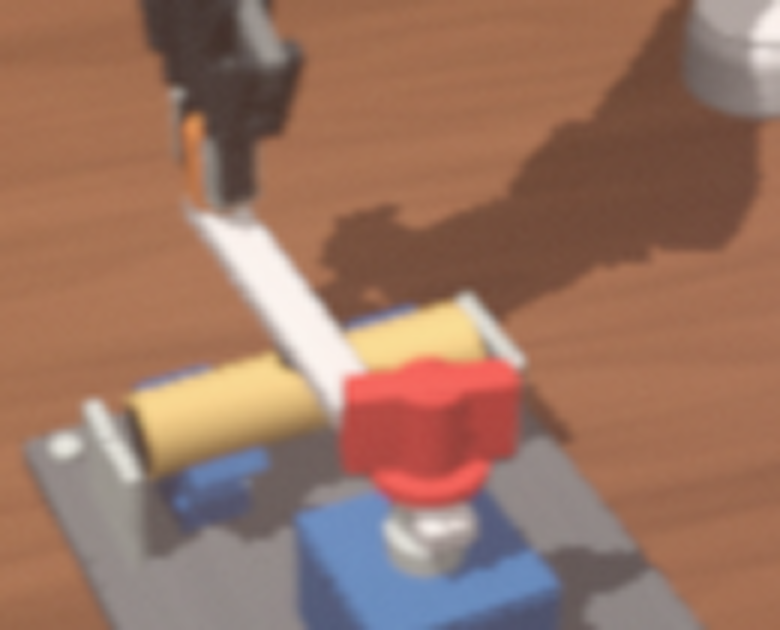

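drive_tool(
  series=[
    [0.0015, 0, -0.002, 0, 0, 0, 0.0],
    [0, 0, 0, 0, 0, 0, 0.03],
    [0, 0, 0, 0, 0, 0, 0.06],
    [0, 0, 0, 0, 0, 0, 0.06],
    [0, 0, 0, 0, 0, 0, 0.06],
  ],
)

```text
clock: 29.45
ee_pos: [463.2, 42.0, 98.3]
orientation: [-2.051, -2.379, 0.002]
force: [0.5, -0.8, -0.1]
finger_gap: 59.7
```

```bash
python3 -c "
from h import *
st();d=shot('scene','s18',(275,170,405,275),6); shot('wrist','w18')"
```

```text
t 29.45 pos [463.2  42.   98.3] az 0.148 tilt [-0.001 -0.001] F [ 0.5 -0.8 -0.1] T [-0.02 -0.01 -0.02] gap 59.7 j [-0.38  0.56  0.36  2.1  -0.37  0.54  0.39]
```

View pics/w18.png

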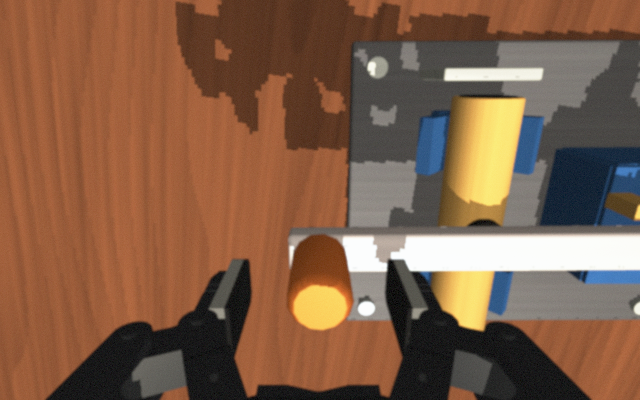

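View pics/s18.png

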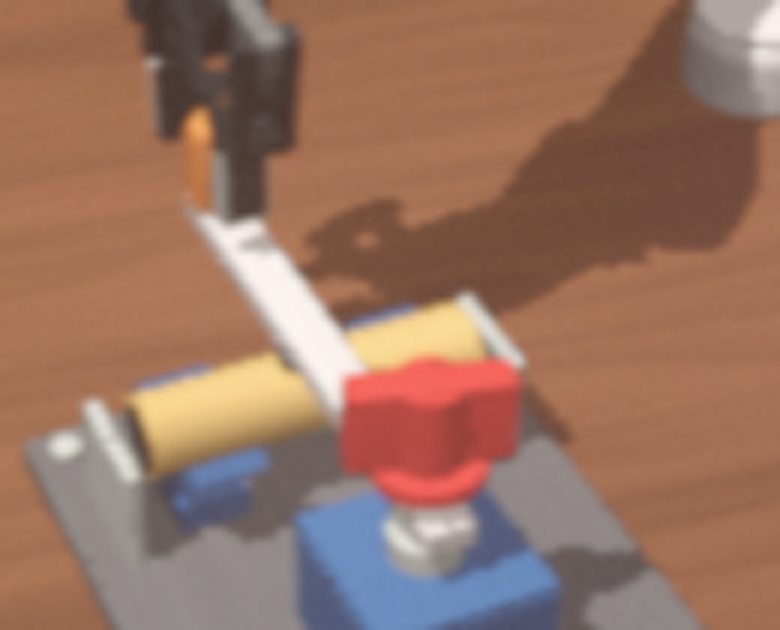

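drive_tool(
  series=[
    [0, 0, -0.03, 0, 0, 0, 0.06],
    [0, 0, -0.045, 0, 0, 0, 0.06],
    [0, 0, -0.045, 0, 0, 0, 0.06],
    [0, 0, -0.03, 0, 0, 0, 0.06],
    [0, 0, 0, 0, 0, 0, 0.06],
  ],
)

```text
clock: 30.05
ee_pos: [466.4, 42.4, 252.6]
orientation: [2.046, 2.376, 0.011]
force: [0.0, -0.5, -0.4]
finger_gap: 59.6
```

drive_tool(
  series=[
    [0.04, 0, 0, 0, 0, 0, 0.06],
    [0.045, 0, 0, 0, 0, 0, 0.06],
    [0.045, 0, 0, 0, 0, 0, 0.06],
    [0.03, 0, 0, 0, 0, 0, 0.06],
    [0, 0, 0, 0, 0, 0, 0.06],
  ],
)

```text
clock: 30.55
ee_pos: [437.8, 206.5, 247.0]
orientation: [-2.036, -2.388, 0.002]
force: [0.5, -0.3, -0.1]
finger_gap: 60.2
```

drive_tool(
  series=[
    [0, 0, 0, 0, 0, 0, 0.06],
    [0, 0, 0, 0, 0, 0, 0.06],
    [0, 0, 0, 0, 0, 0, 0.06],
  ],
)

```text
clock: 30.85
ee_pos: [440.2, 199.2, 248.4]
orientation: [2.053, 2.377, -0.001]
force: [-0.1, 0.6, 0.9]
finger_gap: 60.2
```

```bash
python3 -c "
from h import *
st();d=shot('scene','s19full'); 
a=cv2.imread('pics/scene0.png')[165:275,270:400]; b=cv2.imread('pics/s19full.png')[165:275,270:400]
cv2.imwrite('pics/cmp.png',cv2.resize(np.hstack([a,b]),None,fx=3,fy=3,interpolation=cv2.INTER_CUBIC))
ga=cv2.cvtColor(cv2.imread('pics/scene0.png'),cv2.COLOR_BGR2HSV); gb=cv2.cvtColor(cv2.imread('pics/s19full.png'),cv2.COLOR_BGR2HSV)
for g in(ga,gb):
  m=cv2.inRange(g[165:275,270:400],(8,150,120),(22,255,255)); n,l,s,c=cv2.connectedComponentsWithStats(m); print([(s[i].tolist(),c[i].round(1)) for i in range(1,n) if s[i,4]>25])
shot('wrist','w19')"
```

```text
t 30.85 pos [440.2 199.2 248.4] az 0.146 tilt [-0.    -0.001] F [-0.1  0.6  0.9] T [ 0.07  0.03 -0.01] gap 60.2 j [-0.81  0.36  0.47  1.87 -0.2   0.95 -0.11]
[([36, 27, 10, 14, 111], array([40.9, 33.8]))]
[([36, 25, 10, 15, 121], array([40.8, 32.1]))]
```

View pics/cmp.png

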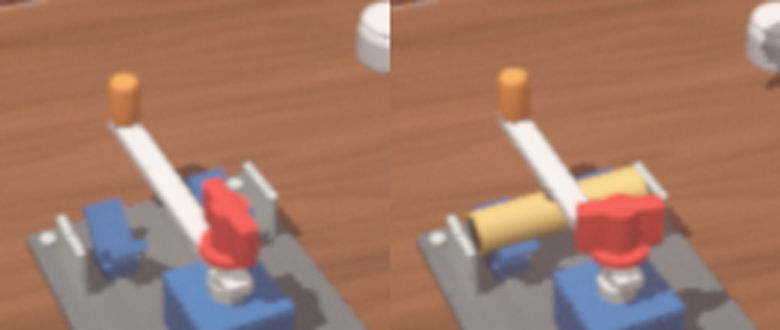

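View pics/w19.png

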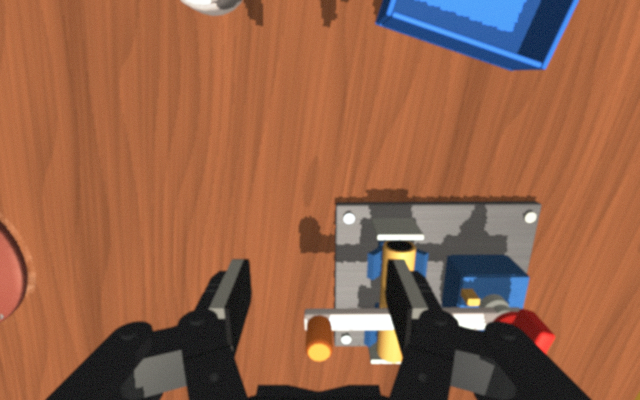

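```bash
cat > cmp.py <<'E'
from h import *
import sys
ims=[]
for k in range(6):
    d=eyes.get_image('scene'); ims.append(d['img'].astype(np.float32))
b=np.mean(ims,0); a=cv2.imread('pics/scene0.png')[:,:,::-1].astype(np.float32)
np.save('scn_b.npy',b)
F=[545.5,59,.148]
for h in (0,3,8): print(h,px(d,W(F,[-85,0,106+h])[0]))
# bar & handle template search
def sub(x0,y0,x1,y1,ch):
    T=a[y0:y1,x0:x1]; best=[]
    for dy in np.arange(-5,2.01,.1):
        for dx in (-.6,-.4,-.2,0,.2,.4,.6):
            M=np.float32([[1,0,-x0-dx],[0,1,-y0-dy]])
            S=cv2.warpAffine(b,M,(x1-x0,y1-y0),flags=cv2.INTER_CUBIC)
            best.append((np.abs(S-T)[...,ch].mean(),dx.__round__(1),round(dy,1)))
    return sorted(best)[:3]
for ch in (0,1,2): print(sub(303,186,320,210,ch))
print(sub(305,188,318,204,slice(0,3)), 'bar',sub(308,205,326,222,slice(0,3)))
print('static check',sub(285,225,312,255,slice(0,3)))
E
python3 cmp.py
```

```text
0 [310.75282455 197.35763189]
3 [310.71299264 196.35016301]
8 [310.64627543 194.66268415]
[(np.float32(1.8891356), -0.2, np.float64(-1.7)), (np.float32(2.0151665), -0.2, np.float64(-1.6)), (np.float32(2.0678325), -0.2, np.float64(-1.8))]
[(np.float32(2.1221504), -0.2, np.float64(-1.7)), (np.float32(2.239994), -0.2, np.float64(-1.6)), (np.float32(2.2990313), -0.4, np.float64(-1.7))]
[(np.float32(2.5377328), -0.2, np.float64(-1.6)), (np.float32(2.547045), -0.2, np.float64(-1.7)), (np.float32(2.6046178), -0.4, np.float64(-1.7))]
[(np.float32(1.4425448), -0.2, np.float64(-1.7)), (np.float32(1.4970465), -0.2, np.float64(-1.8)), (np.float32(1.6679134), -0.2, np.float64(-1.6))] bar [(np.float32(2.5594888), -0.2, np.float64(-1.7)), (np.float32(2.560141), -0.2, np.float64(-1.6)), (np.float32(2.7388268), 0, np.float64(-1.3))]
static check [(np.float32(19.735392), 0, np.float64(-0.0)), (np.float32(19.885551), 0, np.float64(0.1)), (np.float32(20.049055), 0, np.float64(-0.1))]
```

```bash
python3 -c "
from h import *
to(530,160,190)"
```

```text
shift mm [-53.7  83.   58.7] az 0.149 turn z None
```

drive_tool(
  series=[
    [-0.018, 0.028, 0.014, 0, 0, 0, 0.04],
    [-0.018, 0.028, 0.022, 0, 0, 0, 0.04],
    [-0.018, 0.027, 0.022, 0, 0, 0, 0.04],
    [0, 0, 0, 0, -0.12, 0, 0.04],
    [0, 0, 0, 0, -0.14, 0, 0.04],
  ],
)

```text
clock: 31.75
ee_pos: [532.3, 154.4, 191.1]
orientation: [1.923, 2.209, -0.255]
force: [-0.3, 1.3, -0.2]
finger_gap: 40.1
```

drive_tool(
  series=[
    [0, 0, 0, 0, -0.14, 0, 0.04],
    [0, 0, 0, 0, -0.14, 0, 0.04],
    [0, 0, 0, 0, -0.14, 0, 0.04],
    [0, 0, 0, 0, 0, 0, 0.04],
    [0, 0, 0, 0, 0, 0, 0.04],
  ],
)

```text
clock: 32.25
ee_pos: [529.8, 160.1, 190.2]
orientation: [1.672, 1.944, -0.592]
force: [0.7, -0.3, 0.0]
finger_gap: 39.9
```

```bash
python3 -c "
from h import *
st();d=shot('wrist','w20'); T=d['camera_from_world'];print(-T[:3,:3].T@T[:3,3],T[2,:3])"
```

```text
t 32.25 pos [529.8 160.1 190.2] az 0.15 tilt [ 0.093 -0.622] F [ 0.7 -0.3  0. ] T [0.59 0.14 0.08] gap 39.9 j [-1.07  0.79  0.76  1.68  0.16  1.05 -0.37]
[507.66529835 313.45630237 247.49777454] [ 0.12409362 -0.83943539 -0.52910207]
```

View pics/w20.png

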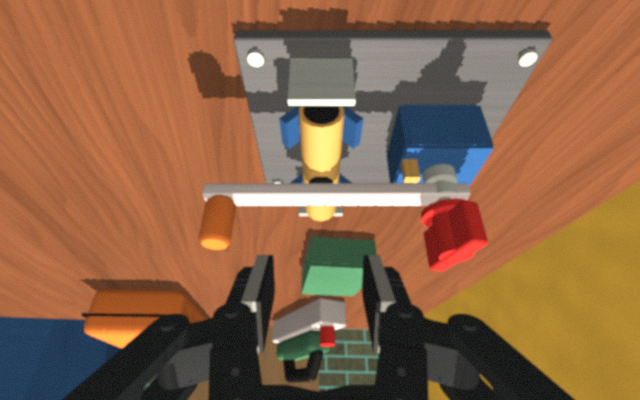

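```bash
python3 -c "
from h import *
to(545,130,108)"
```

```text
shift mm [29.  10.3 83.9] az 0.147 turn z None
```

drive_tool(
  series=[
    [0.01, 0.004, 0.028, 0, 0, 0, 0.04],
    [0.01, 0.004, 0.028, 0, 0, 0, 0.04],
    [0.009, 0.002, 0.027, 0, 0, 0, 0.04],
    [0, 0, 0, 0, 0, 0, 0.04],
    [0, 0, 0, 0, 0, 0, 0.04],
  ],
)

```text
clock: 32.8
ee_pos: [545.1, 130.2, 109.7]
orientation: [1.677, 1.939, -0.59]
force: [0.3, 0.4, 0.7]
finger_gap: 40.3
```

```bash
python3 -c "
from h import *
st();d=eyes.get_image('wrist');np.savez('w21.npz',**d); T=d['camera_from_world'];print(-T[:3,:3].T@T[:3,3])
im=d['img'][::-1,::-1,::-1]; cv2.imwrite('pics/w21.png',cv2.resize(im[120:400],None,fx=1.25,fy=1.25))"
```

```text
t 32.8 pos [545.1 130.2 109.7] az 0.145 tilt [ 0.092 -0.621] F [0.3 0.4 0.7] T [ 0.65  0.07 -0.03] gap 40.3 j [-1.    0.9   0.72  1.74  0.13  0.87 -0.39]
[523.48957472 283.58902026 167.11954419]
```

View pics/w21.png

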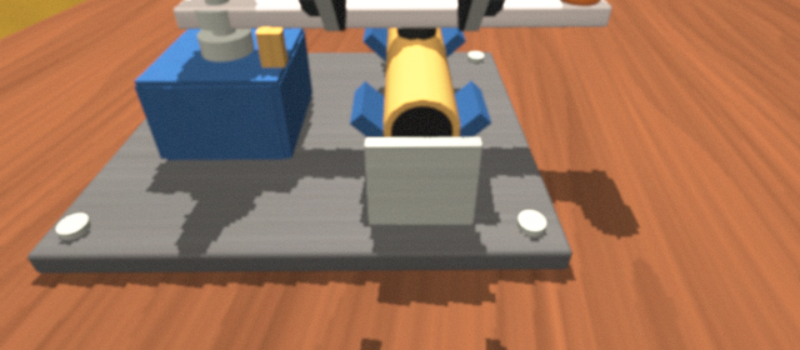

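```bash
python3 -c "
from h import *
from scipy.optimize import least_squares
d=np.load('w21.npz')
im=d['img'][::-1,::-1,::-1]; cv2.imwrite('pics/w21z.png',cv2.resize(im[180:310,340:500],None,fx=5,fy=5,interpolation=cv2.INTER_CUBIC)[:600])
P=lambda p: (lambda q:((639-q[0]-340)*5,(399-q[1]-180)*5))(px(d,p))
F=[546.5,60,.148]
for l in [[-30,82,58],[30,82,58],[-30,82,12],[30,82,12],[0,70,69],[17,70,52],[-17,70,52],[0,70,71],[25,60,53],[-25,60,53],[0,30,69],[0,30,71]]: print(l,np.round(P(W(F,l)[0]),0))
"
```

```text
[-30, 82, 58] [299. 273.]
[30, 82, 58] [-297.  275.]
[-30, 82, 12] [252. 594.]
[30, 82, 12] [-272.  596.]
[0, 70, 69] [ -2. 118.]
[17, 70, 52] [-163.  251.]
[-17, 70, 52] [151. 250.]
[0, 70, 71] [ -1. 102.]
[25, 60, 53] [-232.  191.]
[-25, 60, 53] [211. 190.]
[0, 30, 69] [-18. -57.]
[0, 30, 71] [-18. -72.]
```

View pics/w21z.png

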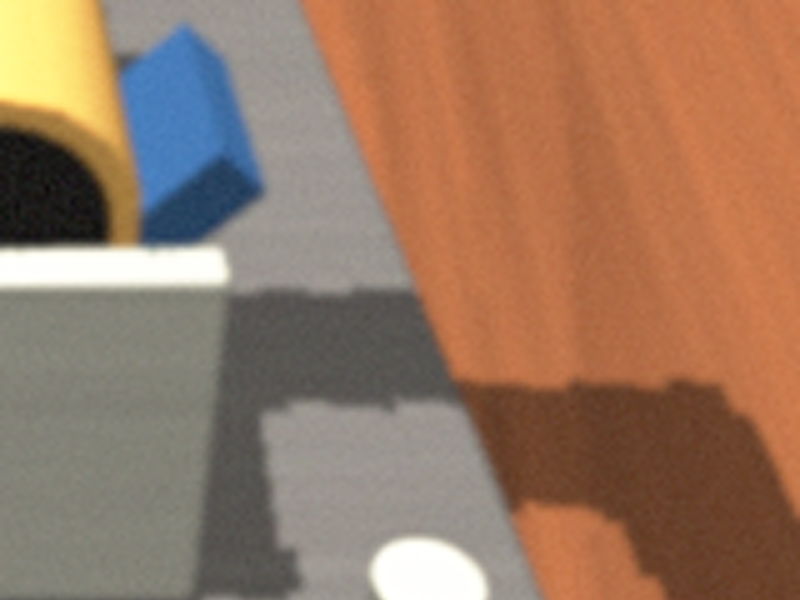

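Shift the crop window to centre on the tube end and overlay the predicted rims.

```bash
python3 -c "
from h import *
d=np.load('w21.npz')
im=d['img'][::-1,::-1,::-1]; k=6;u0,v0=275,195
z=cv2.resize(im[v0:v0+100,u0:u0+125],None,fx=k,fy=k,interpolation=cv2.INTER_CUBIC)
F=[546.5,60,.148]
P=lambda l: tuple(int(round(x)) for x in (lambda q:((639-q[0]-u0+.5)*k,(399-q[1]-v0+.5)*k))(px(d,W(F,l)[0])))
t=np.linspace(0,np.pi,40)
for c,col in ((52,(0,255,0)),(54,(255,0,255))):
  cv2.polylines(z,[np.array([P([17*np.cos(a),70,c+17*np.sin(a)]) for a in t])],False,col,1)
for y in (78,82): cv2.line(z,P([-22,y,58]),P([22,y,58]),(0,0,255),1)
for s in (1,-1): cv2.circle(z,P([25*s,60,53]),3,(0,0,255),1)
cv2.imwrite('pics/w21o.png',z)
"
```

```text
(no output)
```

View pics/w21o.png

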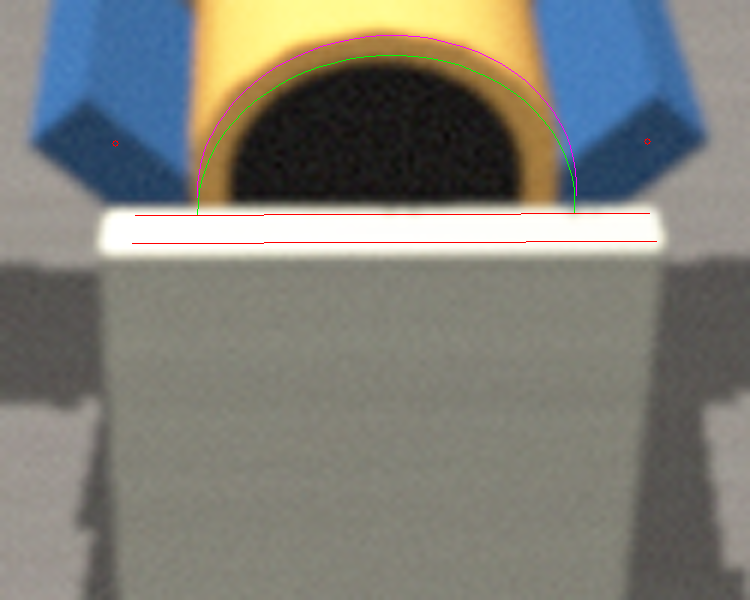

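drive_tool(
  series=[
    [0, 0, 0, 0, -0.14, 0, 0.04],
    [0, 0, 0, 0, -0.14, 0, 0.04],
    [0, 0, 0, 0, -0.12, 0, 0.04],
    [0, 0, 0, 0, 0, 0, 0.04],
    [0, 0, 0, 0, 0, 0, 0.04],
  ],
)

```text
clock: 33.35
ee_pos: [544.9, 132.5, 109.1]
orientation: [1.423, 1.653, -0.85]
force: [0.6, 0.0, 1.1]
finger_gap: 39.7
```

```bash
python3 -c "
from h import *
st();d=eyes.get_image('wrist');np.savez('w22.npz',**d); T=d['camera_from_world'];print(-T[:3,:3].T@T[:3,3])
im=d['img'][::-1,::-1,::-1]; cv2.imwrite('pics/w22.png',cv2.resize(im,None,fx=1.25,fy=1.25))"
```

```text
t 33.35 pos [544.9 132.5 109.1] az 0.15 tilt [ 0.132 -0.871] F [0.6 0.  1.1] T [ 0.91  0.18 -0.04] gap 39.7 j [-1.15  1.15  0.86  1.66  0.25  1.03 -0.54]
[521.14613605 296.01116898 101.44624326]
```

View pics/w22.png

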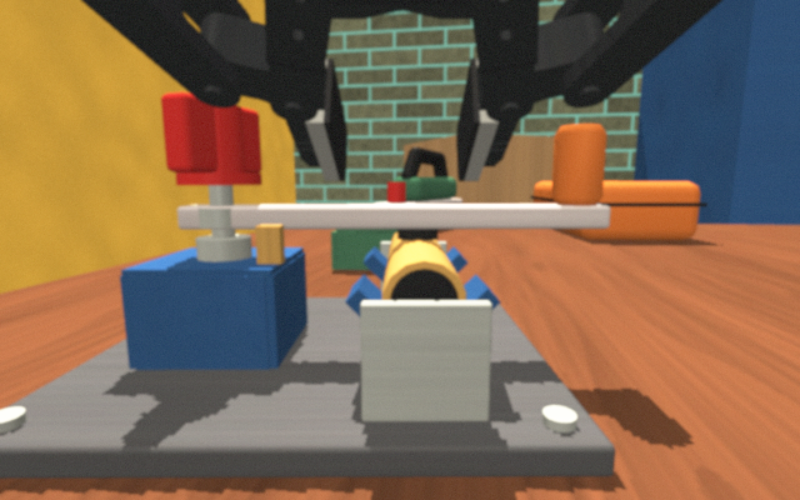

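```bash
python3 -c "
from h import *
d=np.load('w22.npz')
im=d['img'][::-1,::-1,::-1]; k=6
F=[546.0,60.5,.148]
def ov(u0,v0,nm,wd=125,ht=95):
  z=cv2.resize(im[v0:v0+ht,u0:u0+wd],None,fx=k,fy=k,interpolation=cv2.INTER_CUBIC)
  P=lambda l: tuple(int(round(x)) for x in (lambda q:((639-q[0]-u0+.5)*k,(399-q[1]-v0+.5)*k))(px(d,W(F,l)[0])))
  t=np.linspace(0,np.pi,40)
  for c,col in ((52,(0,255,0)),(54,(255,0,255))):
    cv2.polylines(z,[np.array([P([17*np.cos(a),70,c+17*np.sin(a)]) for a in t])],False,col,1)
    cv2.line(z,P([-30,0,c+17]),P([30,0,c+17]),col,1)
  for y in (78,82): cv2.line(z,P([-22,y,58]),P([22,y,58]),(0,0,255),1)
  for L,col in ((0,(255,255,255)),(3,(0,255,0)),(5,(255,0,255))): cv2.line(z,P([-90,10,72+L]),P([90,10,72+L]),col,1)
  cv2.line(z,P([-35+105,35,61]),P([105+35,35,61]),(0,255,255),1)
  cv2.line(z,P([-35+105,35,12]),P([105+35,35,12]),(0,255,255),1)
  cv2.imwrite(nm,z)
ov(275,160,'pics/w22o.png'); ov(95,150,'pics/w22p.png',130,100)
"
```

```text
(no output)
```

View pics/w22o.png

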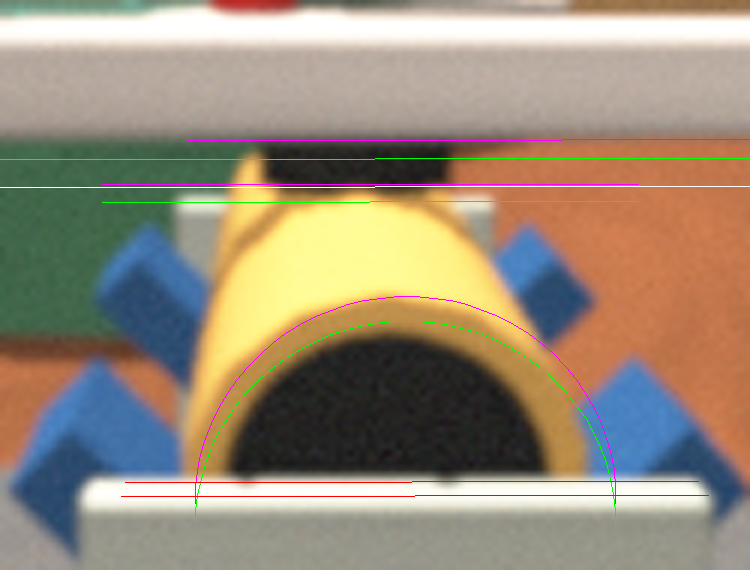

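View pics/w22p.png

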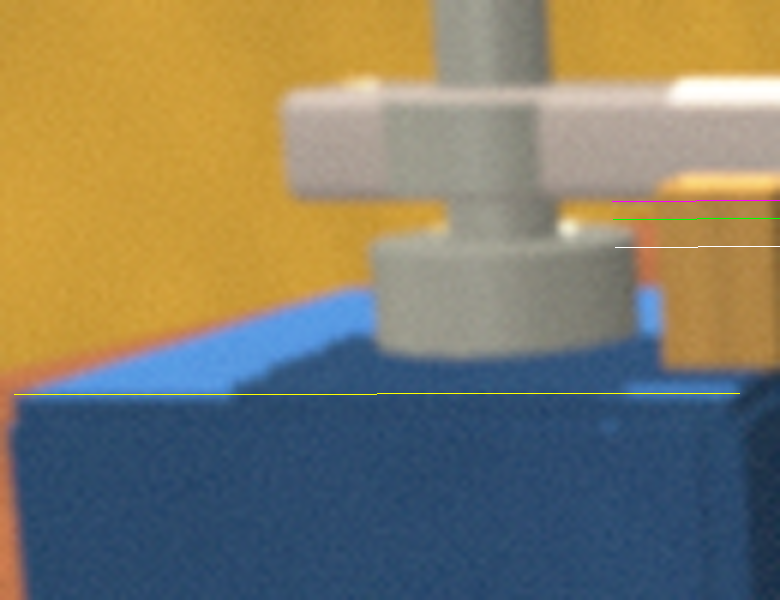

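```bash
python3 -c "
from h import *
from scipy.optimize import least_squares
A=np.load('w21.npz');B=np.load('w22.npz'); F=[546.,60.5,.148]
ra=lambda v:399-(v/6-.5+195); rb=lambda v:399-(v/6-.5+160)
for n,va,vb in [('rim top outer',37,299),('rim inner top',68,336),('plate inner edge',208,479),('plate outer edge',252,513)]:
  f=lambda p:[px(A,W(F,[0,*p])[0])[1]-ra(va),px(B,W(F,[0,*p])[0])[1]-rb(vb)]
  print(n,least_squares(f,[75,60]).x.round(2))
"
```

```text
rim top outer [69.09 70.6 ]
rim inner top [69.41 67.64]
plate inner edge [76.25 57.71]
plate outer edge [80.47 56.21]
```

```bash
python3 -c "
import cv2
im=cv2.imread('pics/w13.png')[70:310,255:385]
cv2.imwrite('pics/w13z.png',cv2.resize(im[:120],None,fx=6,fy=5,interpolation=cv2.INTER_CUBIC));cv2.imwrite('pics/w13y.png',cv2.resize(im[120:],None,fx=6,fy=5,interpolation=cv2.INTER_CUBIC))"
```

```text
(no output)
```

View pics/w13z.png

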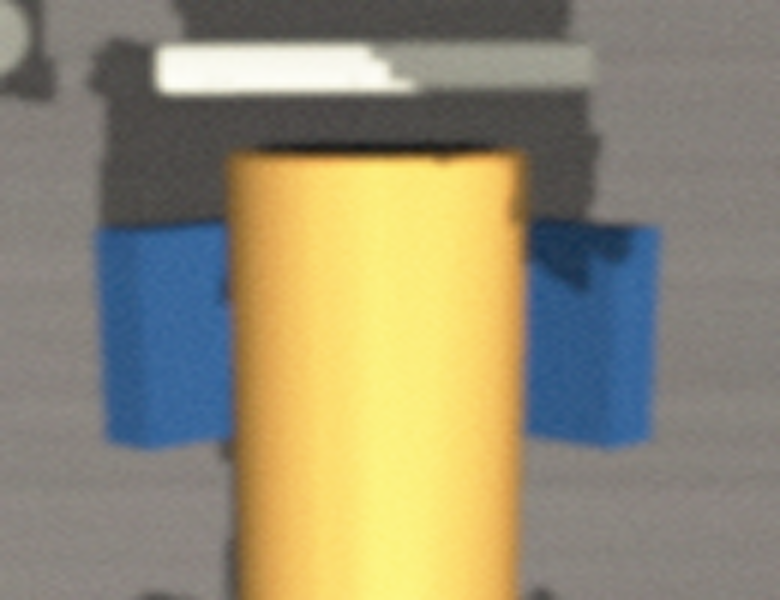

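View pics/w13y.png

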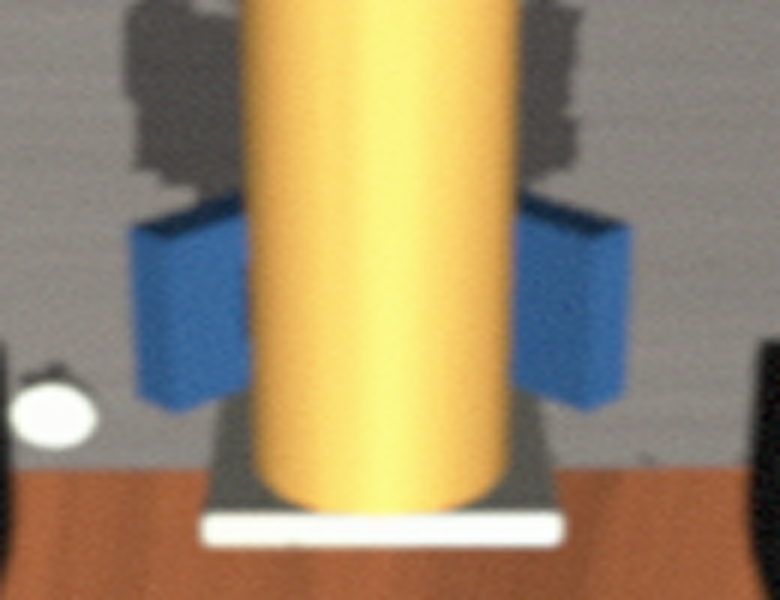

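drive_tool(
  series=[
    [0, 0, -0.03, 0, 0, 0, 0.04],
    [-0.03, 0, -0.02, 0, 0.12, 0, 0.04],
    [-0.03, 0, -0.02, 0, 0.14, 0, 0.04],
    [-0.03, 0, -0.02, 0, 0.14, 0, 0.04],
    [-0.02, 0, -0.03, 0, 0.14, 0, 0.04],
  ],
)

```text
clock: 33.9
ee_pos: [540.8, 154.2, 270.9]
orientation: [1.767, 2.037, -0.475]
force: [0.1, 0.7, 0.5]
finger_gap: 39.9
```

drive_tool(
  series=[
    [0, 0, -0.03, 0, 0.14, 0, 0.04],
    [0, 0, -0.03, 0, 0.14, 0, 0.04],
    [0, 0, 0, 0, 0, 0, 0.04],
    [0, 0, 0, 0, 0, 0, 0.04],
    [0, 0, 0, 0, 0, 0, 0.04],
  ],
)

```text
clock: 34.4
ee_pos: [535.5, 184.2, 318.9]
orientation: [1.917, 2.223, -0.25]
force: [0.1, 0.0, -0.3]
finger_gap: 40.3
```

```bash
python3 -c "
from h import *
st();shot('scene','s23'); shot('top','t23')
" ; python3 cmp.py | tail -2
```

```text
t 34.4 pos [535.5 184.2 318.9] az 0.148 tilt [ 0.037 -0.253] F [ 0.1  0.  -0.3] T [ 0.26  0.05 -0.04] gap 40.3 j [-0.91  0.52  0.68  1.51 -0.06  1.26 -0.12]
[(np.float32(1.4557117), -0.2, np.float64(-1.7)), (np.float32(1.4985954), -0.2, np.float64(-1.8)), (np.float32(1.6798522), -0.2, np.float64(-1.6))] bar [(np.float32(2.5623355), -0.2, np.float64(-1.6)), (np.float32(2.5624132), -0.2, np.float64(-1.7)), (np.float32(2.732791), 0, np.float64(-1.3))]
static check [(np.float32(19.737312), 0, np.float64(-0.0)), (np.float32(19.885347), 0, np.float64(0.1)), (np.float32(20.045673), 0, np.float64(-0.1))]
```

View pics/s23.png

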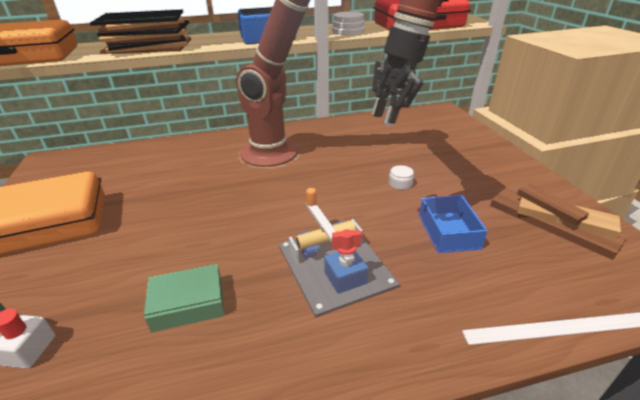

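View pics/t23.png

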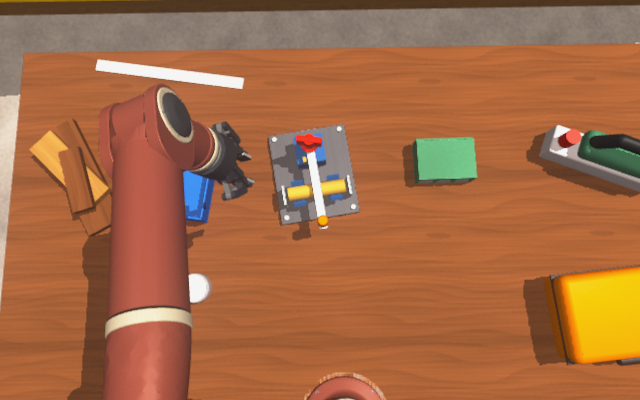

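```bash
python3 -c "
from h import *
st(); print(workorder.close_job())"
```

```text
t 34.8 pos [536.2 185.5 318.1] az 0.15 tilt [ 0.037 -0.255] F [-0.1  0.3 -1. ] T [ 0.27  0.01 -0.01] gap 39.7 j [-0.91  0.52  0.68  1.51 -0.06  1.26 -0.12]
the job is handed in; nothing more can be done
None
```

The brass tube is lying in the cradle with the clamp bar closed on it and the nut left slack. I handed the job in at 34.8 s, with the arm well clear and about 0 N on the tool.

- **Nut:** clockwise it stopped dead, at 1.8 N m. Anticlockwise it gave at about 0.18 N m, and I turned it to its end stop, about 1.3 rad, at 1.6 N m.
- **Bar aside:** I lifted it about 12 mm, swung it to about 1.07 rad, lowered it and let go.
- **Tube:** I drew it 120 mm out of the rack, let it go on the bench, took it again by the middle and lowered it into the cradle. It touched at about 10 N before I released it.
- **Bar back:** I swung it onto its closed stop, lowered it onto the tube and let go. On the first lowering I pressed down about 31 N, then eased off. Before releasing I nudged it sideways to make sure it was against the stop.

**Last checks:** The pictures show the tube centred between the V blocks and end plates. The pad is on the tube, the bar is closed behind its lug, and the nut wing stands across. The bin and tin look unmoved. I did not look inside the rack for the dowel and rod, but I never reached into it.

**One check disagreed:** The bar rests about 5 mm above its lowest place, where 3 mm was expected. A close view puts the tube's top at about 71 mm instead of 69 mm. Both sides of the tube looked evenly placed in the V blocks, and the earlier 31 N push did not lower the bar. I left it so and did not find the cause of the 2 mm.

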